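# Turn the sowing plate over in the sprouting tray

### The arm

A 6-joint arm with a two-finger parallel gripper is mounted at the origin on the work surface. World frame = base frame: x ahead of the robot, y to its left, z up, the work surface at z = 0. Lengths are in m, angles in rad, forces in N, time in s.
With the tool pointing down it reaches from about 0.3 to 0.775 m from the base axis. Payload 14.6 kg.
Tool frame: the origin (TCP) lies at the very end of the fingers, on their centre line; the grasp point (between the pads) lies 19 mm behind it; z points along the fingers, y is the line along which they close (so a half turn about z gives the same grasp; the last joint's range is limited). The gripper opens to 94 mm and grips with 3 to 60 N. Pads are 16 mm wide; open, the fingers measure 119 mm over their backs; the gripper's body (75 mm by 177 mm) begins 78 mm behind the grasp point.
Start: joints at [-1.182, 0.3, 1.521, -0, 1.321, -0.067], TCP at [0.242, -0.494, 0.205] pointing down, gripper open.
Joint ranges: [-3.03, 3.03], [-0.79, 2.21], [0.23, 2.52], [-1.04, 4.18], [0, 3.07], [-2.55, 2.55]. Speed limits (rad/s): [2.22, 2.22, 2.57, 3.14, 3.14, 3.14].

### API

Orientations are given as [roll, pitch, yaw] about the fixed x, y, z axes, in that order (R = Rz(yaw) Ry(pitch) Rx(roll)).
In Python, from station import ctrl gives the robot as it stands.
- The arm moves only by the tool move_arm, never from a script. Its argument "increments" is a list of rows, each a list of 7 numbers: the opening, from 0 (shut) to 1 (fully open), then the shift along the tool's x, y, z in units of 50 mm (1.0 is 50 mm), then the turn, a rotation vector about the tool's x, y, z in rad. In form: [[claw, tx, ty, tz, rx, ry, rz], ...]. A call has 1 to 20 rows; each row shifts and turns the commanded pose from where the row before left it, along the tool's axes as they then stand; what a row does not reach is not made up. A row lasts 1/10 s, in which the tool goes at most 50 mm and 8.59 degrees, less where a joint would pass 70% of its speed; a pose out of reach is approached as far as the arm can. A call is refused whole if a number of a shift passes 1 or a number of a turn 0.15, either way. A call with a gripper value outside its range is refused whole. The fingers move at their own pace and stop on an object; "force" is the grip in N (left out, the last holds). Time passes only in rows, so rows that do not move let the fingers close. It gives the time, the measured TCP pose, the force, the opening and the grip force at its end, in the units of the state.
- ctrl.get_obs(): the state, without advancing time (a new reading comes with each control period).
- ctrl.camera(name): name is "side" or "top"; returns a dict with "color" (480x640x3 uint8, blue, green, red), "K" (3x3 intrinsics, pixels), "pose" (4x4, takes a point from camera to world coordinates). Camera axes: x right, y down, z forward; pixel columns grow to the right and rows downward; lengths in m; the calibration is good to about 2 mm. A picture is of the moment at which its call begins. There is no depth.
- ctrl.hand_in(): hands the job in; it is judged then, once.
Trained networks look in a picture, given as the dict that the camera call returned (one of the last four; its "shot" number tells which), for a name from the list of things; names that differ only in an ending like _2 or _b are one class to them, and where a whole thing is asked for, a point or a joint stands for the part that bears it (a point fixed in the world has none). Each returns a list of dicts, best first, with "conf" (0 to 1); they miss things now and then, are a little off and sometimes report something else, mostly with a low value. They report only what shows in the picture. A call takes as long as a camera call.
- ctrl.cut_out(name, picture): "mask" (480x640 bool, what is visible of it) and "centre" ([row, column] in pixels, amid what is visible of it).
The state is a dict: "time_s": time; "qpos": joint angles; "joint_vel": joint speeds; "tau": joint torques, N m; "ee_pos": TCP position; "eef_rot": TCP orientation; "force": force on the tool from outside, world axes, zero at the start; "moment": the same for the moment, N m; "grip_width": finger opening in m; "grip_force": force on a finger pad.
Only numpy, scipy, OpenCV 4.12 (cv2) and the standard library are available. Lean on these libraries where they do the work, as an engineer would, in place of code of your own. Each camera call takes 0.05 s, during which the arm holds its last target. There are 200 camera calls.

### The job

Get the sprouting tray ready for peas: open its clear lid, lift the sowing plate off its two pins, and turn it over so that the face with the eight round wells is up. Ease it back down gently on both pins so that it lies fully home in the tray, then close the lid gently and leave everything else on the bench where it is.

Things in the scene. Friction and masses are not known exactly. Their poses are not given: they have to be found in the camera images.
- tray: white plastic sprouting tray, fixed: open box 142 (x) by 246 (y), 46 mm high, 4 mm walls and floor. Origin: centre of its underside, on the bench; x away from its front (the lid handle's side, roughly facing the robot). Inside, at y +78 and -78, two seat blocks 58 (x) by 20 (y), tops 24 mm over the bench, one pin on each. 34 mm of finger room by each long wall. The bench to its right (-y) is clear
- pin_left (a point): foot of the locating pin on the +y seat block, at tray x +17, y +78, z 24 mm, axes as the tray's. The pin is 9 mm across for 6 mm, then tapers to 5 mm at its tip 11 mm up. Both pins stand 17 mm off the centre line, on the side away from the front: either face of the plate can be up, but each in one heading only
- pin_right (a point): foot of the like pin on the -y seat block, at tray x +17, y -78, z 24 mm, axes as the tray's
- plate: grey plastic sowing plate, 66 (x) by 180 (y) by 16 mm (z), about 0.2 kg, origin at its middle. +z face: three long drills (grooves); -z face: eight round wells of 24 mm. Starts on the pins, axes along the tray's, drills up, middle 32 mm over the bench. Home with wells up: same middle, z down, x along the tray's x, y against its y. Can stand on its 66 by 16 mm ends
- hole_a (a point): middle (half way through) of the pin hole near the plate's +y end, at plate x +17, y +78, z 0 mm; straight through, 12.5 mm across
- hole_b (a point): the like hole near the plate's -y end, at plate x +17, y -78, z 0 mm
- lid (a joint): angle of the tray's clear lid, rad: 0 shut, grows as it opens up and away from the front, stop at 1.9. A stiff hinge (0.14 N m): it stays where it is left. At the start it is shut or a little ajar
- lid_handle (a point): middle of the lid's white bar handle: a round bar 10 mm thick along the hinge direction, standing on two posts 68 mm apart, its centre line 34 mm above the lid's clear pane and 8 mm in from its front edge. Its axes turn with the lid. The lid is 146 by 250 mm with an 18 mm deep edge
- lid_hinge (a point): point on the lid's hinge axis (along the tray's y), at the middle of the tray's far rim, 46.5 mm over the bench. With the lid shut the handle bar is 137 mm nearer the front and 52 mm higher than this point. Its axes turn with the lid
- green_pot: bystander: glazed green ceramic pot, 112 mm across, 98 mm high. Origin: centre of its underside, on the bench
- terracotta_pots: bystander: two nested terracotta pots, 90 mm across, 96 mm high. Origin: centre of the underside
- seed_jar: bystander: glass seed jar with a steel cap, 70 mm across, 110 mm high. Origin: centre of the underside
- marker_set: bystander: five upright bamboo plant markers in a wooden block 36 by 110 mm (its y), 113 mm high in all. Origin: centre of the underside
- garden_fork: bystander: short steel hand fork lying flat, 232 mm long along its x, 66 mm wide, 27 mm high. Origin: under its middle, on the bench
- dibber: bystander: wooden dibber with a T handle and a steel point, lying flat, 170 mm along its x, 90 mm wide, 27 mm high. Origin: under its middle, on the bench

How it is judged:
By the outcome, as a careful person would: the job done as asked, in the order asked, and still so for the second after the job is handed in, with the robot touching nothing.
It also fails if it takes over 72 s, if anything falls off the work surface, if the arm or the gripper's body presses on something with over 40 N, if the wrist force passes 120 N, or if a joint passes its speed limit or range.

## Working session

There is one attempt and no reset: what is moved stays moved. The work goes in short steps, Python scripts to look and compute and a tool call to move; the robot and the scene stay as the last step left them, time stands still between calls to the robot, and variables do not carry over. Pictures are saved under pics/ and viewed, at most 10 in all, crops included, and the job is handed in when it is done.

Besides the shell and the picture viewer there is one more tool, called by a JSON object that holds its "name" and its "arguments", one argument or row to a line. move_arm: Moves the arm, as the interface text tells. Its arguments: {"type":"object","properties":{"increments":{"type":"array","items":{"type":"array","items":{"type":"number"}}},"force":{"type":"number"}},"required":["increments"]}

```bash
mkdir -p pics; ls; python3 - <<'E'
from station import ctrl
import cv2, numpy as np
o=ctrl.get_obs();print(o)
for n in("top","side"):
    p=ctrl.camera(n);cv2.imwrite(f"pics/{n}0.png",p["color"]);print(n,p["K"],p["pose"])
    for k in("tray","lid_handle","plate","lid","green_pot","terracotta_pots","seed_jar","marker_set","garden_fork","dibber"):
        r=ctrl.cut_out(k,p);print(k,[(round(d["conf"],2),np.round(d["centre"]),int(d["mask"].sum())) for d in r[:2]])
E
```

```text
pics
{'time_s': 0.0, 'qpos': array([-1.18159070e+00,  3.00490181e-01,  1.52159139e+00,  8.29009425e-06,
        1.32069052e+00, -6.66177510e-02]), 'joint_vel': array([ 2.41673223e-05,  6.18125206e-04,  1.51034147e-04,  1.10033943e-03,
        1.57638678e-04, -1.31057774e-03]), 'tau': array([-7.69614617e-04, -5.31814742e+01, -3.52738738e+01,  7.06952135e-02,
        2.44734687e-02, -1.14033664e-04]), 'ee_pos': array([ 0.24200071, -0.49360318,  0.2048715 ]), 'eef_rot': array([-3.14041637e+00, -8.65253286e-05,  4.55821267e-01]), 'force': array([0.39131606, 0.21818227, 0.27548393]), 'moment': array([-0.00037811,  0.01917862, -0.01344592]), 'grip_force': 0.0, 'grip_width': 0.09403481231209654}
top [[610.67416716   0.         313.68124754]
 [  0.         610.67416716 231.56559797]
 [  0.           0.           1.        ]] [[ 2.99548942e-02 -9.94598900e-01  9.93767200e-02  3.80577898e-01]
 [-9.99549003e-01 -3.00172955e-02  8.67562377e-04  4.72221262e-03]
 [ 2.12014379e-03 -9.93578891e-02 -9.95049504e-01  1.60669816e+00]
 [ 0.00000000e+00  0.00000000e+00  0.00000000e+00  1.00000000e+00]]
tr
[... 671 characters left out ...]
        ]] [[-0.81986929 -0.32990758  0.46794801  0.00565814]
 [-0.57243687  0.48861955 -0.65845802  0.74654186]
 [-0.01141825 -0.80772021 -0.58945542  0.7434939 ]
 [ 0.          0.          0.          1.        ]]
tray [(0.8, array([286., 304.]), 6880)]
lid_handle [(0.57, array([280., 303.]), 5274)]
plate []
lid [(0.77, array([279., 300.]), 5344), (0.23, array([298., 150.]), 2542)]
green_pot [(0.56, array([295., 151.]), 2696), (0.55, array([190., 303.]), 970)]
terracotta_pots [(0.61, array([187., 303.]), 1003)]
seed_jar [(0.87, array([170., 335.]), 764)]
marker_set [(0.56, array([255., 198.]), 1481)]
garden_fork [(0.44, array([286., 304.]), 6807)]
dibber [(0.94, array([359., 343.]), 1338)]
```

```bash
python3 - <<'E'
import cv2
a=cv2.imread("pics/top0.png")[90:390,120:520];cv2.imwrite("pics/topc.png",cv2.resize(a,(800,600),interpolation=cv2.INTER_CUBIC))
a=cv2.imread("pics/side0.png")[130:430,100:500];cv2.imwrite("pics/sidec.png",cv2.resize(a,(800,600),interpolation=cv2.INTER_CUBIC))
E
```

```text
(no output)
```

View pics/topc.png

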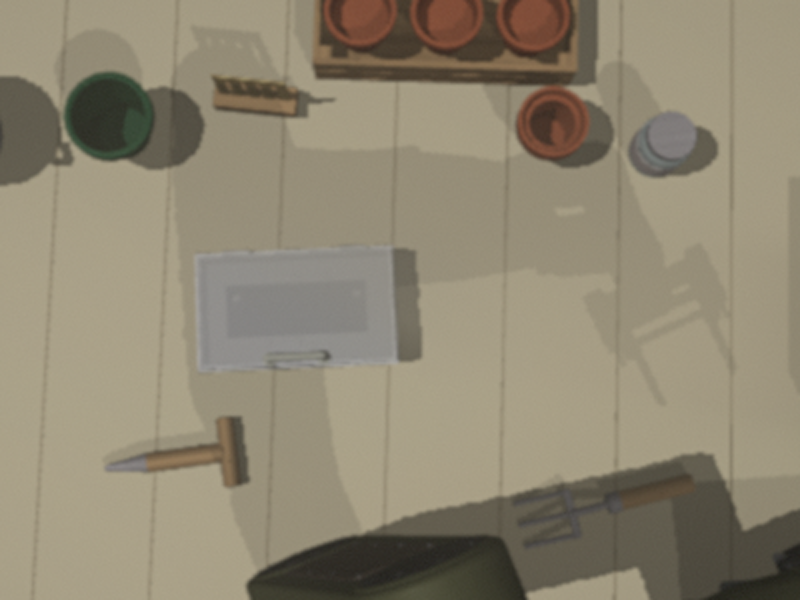

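View pics/sidec.png

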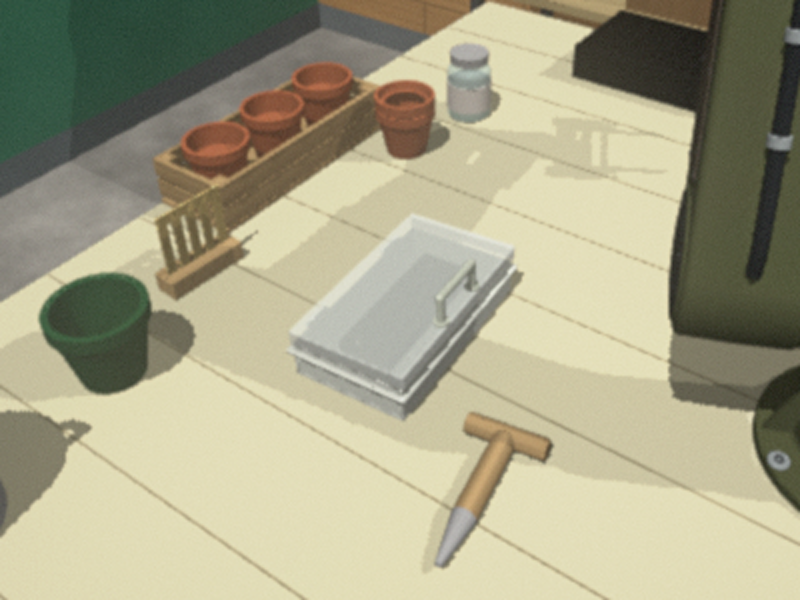

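```bash
cat > h.py <<'E'
import numpy as np, cv2
from scipy.optimize import least_squares
from scipy.spatial.transform import Rotation as R
def proj(p,P):
    T=np.linalg.inv(p["pose"]);c=np.asarray(P)@T[:3,:3].T+T[:3,3];u=c@p["K"].T;return u[:,:2]/u[:,2:]
def tw(q,P):  # tray->world
    c,s=np.cos(q[2]),np.sin(q[2]);P=np.asarray(P,float);return np.c_[q[0]+c*P[:,0]-s*P[:,1],q[1]+s*P[:,0]+c*P[:,1],P[:,2]]
def lidpt(a,P): # lid-frame (origin hinge, shut axes as tray) -> tray; opening lifts front, +a rotates (-x) up
    c,s=np.cos(a),np.sin(a);P=np.asarray(P,float);return np.c_[.071+c*P[:,0]+s*P[:,2],P[:,1],.0465-s*P[:,0]+c*P[:,2]]
def box(x0,x1,y0,y1,z0,z1):return np.array([[x,y,z] for x in(x0,x1) for y in(y0,y1) for z in(z0,z1)])
E
python3 - <<'E'
from h import *
from station import ctrl
V=[ctrl.camera("top"),ctrl.camera("side")]
C=[]
for p in V:
    m=ctrl.cut_out("tray",p)[0]["mask"].astype(np.uint8)
    c=max(cv2.findContours(m,0,cv2.CHAIN_APPROX_NONE)[0],key=len)[:,0].astype(np.float32);C.append(c)
bar=[(269,267.5),(328.2,270.5)]
def res(q):
    r=[];P=np.r_[box(-.071,.071,-.123,.123,0,.046),lidpt(q[3],box(-.145,.001,-.125,.125,0,.018))]
    for p,c,b in zip(V,C,bar):
        h=cv2.convexHull(proj(p,tw(q,P)).astype(np.float32))
        d=np.array([cv2.pointPolygonTest(h,(float(x),float(y)),True) for x,y in c])-.3
        r+=[np.clip(d,-6,6)/np.sqrt(len(c))*6, 1.5*(proj(p,tw(q,lidpt(q[3],[[-.137,0,.052]])))[0]-b)]
    return np.concatenate(r)
for a0 in(0,.2):
    s=least_squares(res,[.4,.1,.05,a0],diff_step=1e-4,x_scale=[.01,.01,.05,.05],loss="soft_l1")
    r=res(s.x);print(s.x,s.cost,len(C[0]),r[len(C[0]):len(C[0])+2],r[-2:])
q=s.x;print("bar",tw(q,lidpt(q[3],[[-.137,0,.052]])))
for p,n in zip(V,("top","side")):
    im=p["color"].copy()
    for P in(box(-.071,.071,-.123,.123,0,.046),lidpt(q[3],box(-.145,.001,-.125,.125,0,.018)),box(-.033,.033,-.09,.09,.024,.04),lidpt(q[3],box(-.137,-.137,-.034,.034,.052,.052))):
        u=proj(p,tw(q,P))
        for i,j in((0,1),(0,2),(0,4),(3,1),(3,2),(3,7),(5,1),(5,4),(5,7),(6,2),(6,4),(6,7)):
            cv2.line(im,*[tuple(int(v*16) for v in u[k]) for k in(i,j)],(0,0,255),1,cv2.LINE_AA,4)
    r0,c0=(200,200) if n=="top" else(220,230)
    cv2.imwrite(f"pics/{n}f.png",cv2.resize(im[r0:r0+130,c0:c0+150],None,fx=4,fy=4))
a=cv2.imread("pics/topf.png");b=cv2.imread("pics/sidef.png");cv2.imwrite("pics/f.png",cv2.resize(np.hstack([a,b]),(800,347)))
E
```

```text
Traceback (most recent call last):
IndexError: list index out of range
```

```bash
cat >> h.py <<'E'
def look(ctrl,n,name,lo=0.5,tries=4):
    for _ in range(tries):
        p=ctrl.camera(n);r=ctrl.cut_out(name,p)
        if r and r[0]["conf"]>lo:return p,r[0]
    return p,None
E
cat > fit.py <<'E'
from h import *
from station import ctrl
V=[];C=[]
for n in("top","side"):
    p,d=look(ctrl,n,"tray");V.append(p)
    m=d["mask"].astype(np.uint8);print(d["conf"],d["centre"],m.sum())
    c=max(cv2.findContours(m,0,cv2.CHAIN_APPROX_NONE)[0],key=len)[:,0].astype(np.float32);C.append(c)
bar=[(269,267.5),(328.2,270.5)]
def res(q):
    r=[];P=np.r_[box(-.071,.071,-.123,.123,0,.046),lidpt(q[3],box(-.145,.001,-.125,.125,0,.018))]
    for p,c,b in zip(V,C,bar):
        h=cv2.convexHull(proj(p,tw(q,P)).astype(np.float32))
        d=np.array([cv2.pointPolygonTest(h,(float(x),float(y)),True) for x,y in c])-.3
        r+=[np.clip(d,-6,6)/np.sqrt(len(c))*6, 1.5*(proj(p,tw(q,lidpt(q[3],[[-.137,0,.052]])))[0]-b)]
    return np.concatenate(r)
for a0 in(0,.2):
    s=least_squares(res,[.4,.1,.05,a0],diff_step=1e-4,x_scale=[.01,.01,.05,.05],loss="soft_l1")
    r=res(s.x);print(s.x,s.cost,len(C[0]),r[len(C[0]):len(C[0])+2],r[-2:])
q=s.x;print("bar",tw(q,lidpt(q[3],[[-.137,0,.052]])))
for p,n in zip(V,("top","side")):
    im=p["color"].copy()
    for P in(box(-.071,.071,-.123,.123,0,.046),lidpt(q[3],box(-.145,.001,-.125,.125,0,.018)),box(-.033,.033,-.09,.09,.024,.04),lidpt(q[3],box(-.137,-.137,-.034,.034,.052,.052))):
        u=proj(p,tw(q,P))
        for i,j in((0,1),(0,2),(0,4),(3,1),(3,2),(3,7),(5,1),(5,4),(5,7),(6,2),(6,4),(6,7)):
            cv2.line(im,*[tuple(int(v*16) for v in u[k]) for k in(i,j)],(0,0,255),1,cv2.LINE_AA,4)
    r0,c0=(200,200) if n=="top" else(220,230)
    cv2.imwrite(f"pics/{n}f.png",cv2.resize(im[r0:r0+130,c0:c0+150],None,fx=4,fy=4))
a=cv2.imread("pics/topf.png");b=cv2.imread("pics/sidef.png");cv2.imwrite("pics/f.png",cv2.resize(np.hstack([a,b]),(800,347)))
E
python3 fit.py
```

```text
0.78 [243.5, 267.4] 6036
0.81 [285.2, 305.2] 6821
[0.50197365 0.12167177 0.07797162 0.01860856] 22.449042022230135 313 [-2.00683429  0.89222051] [-0.19763063 -0.65284193]
[0.50202227 0.12163726 0.0773294  0.0159338 ] 22.429912522742185 313 [-1.99045187  0.96179666] [-0.13842587 -0.43664078]
bar [[0.43706289 0.11660396 0.10067624]]
```

View pics/f.png

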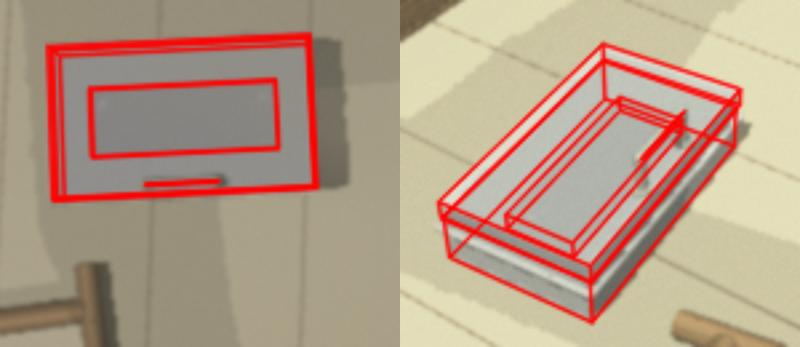

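```bash
cat >> h.py <<'E'
def step(T,row):
    A=np.eye(4);A[:3,:3]=R.from_rotvec(row[4:7]).as_matrix();A[:3,3]=np.array(row[1:4])*.05;return T@A
def pose(pos,rpy):
    T=np.eye(4);T[:3,:3]=R.from_euler("xyz",rpy).as_matrix();T[:3,3]=pos;return T
def now(ctrl):
    o=ctrl.get_obs();return pose(o["ee_pos"],o["eef_rot"]),o
def plan(T,G,n):
    "constant rows taking T to G in n rows"
    D=np.linalg.inv(T)@G;w=R.from_matrix(D[:3,:3]).as_rotvec()/n;S=np.zeros((3,3));P=np.eye(3)
    for _ in range(n):S+=P;P=P@R.from_rotvec(w).as_matrix()
    t=np.linalg.solve(S,D[:3,3])/.05
    print(n,"rows",np.round(np.r_[t,w],4).tolist())
    X=T
    tr=[]
    for _ in range(n):X=step(X,np.r_[0,t,w]);tr.append(X[:3,3])
    tr=np.array(tr);print("  r %.3f..%.3f z %.3f..%.3f"%(np.hypot(*tr[:,:2].T).min(),np.hypot(*tr[:,:2].T).max(),tr[:,2].min(),tr[:,2].max()))
Q=[.502,.122,.077]
def tdown(x,y,z,tiltx=0,yawofs=0):
    "tool-down at tray coords, tool y along tray x; tiltx turns about tray x axis"
    G=pose(tw(Q,[[x,y,z]])[0],[np.pi,0,np.pi/2+Q[2]+yawofs])
    G[:3,:3]=R.from_rotvec(tiltx*np.array([np.cos(Q[2]),np.sin(Q[2]),0])).as_matrix()@G[:3,:3];return G
E
python3 - <<'E'
from h import *
from station import ctrl
T,o=now(ctrl)
G=pose([.437,.117,.17],[np.pi,0,1.648]);plan(T,G,16);plan(T,G,18)
E
```

```text
16 rows [0.8249, -0.2082, 0.0443, -0.0, -0.0, -0.0745]
  r 0.452..0.541 z 0.170..0.203
18 rows [0.734, -0.1821, 0.0394, -0.0, -0.0, -0.0662]
  r 0.452..0.542 z 0.170..0.203
```

{"name": "move_arm", "arguments": {
  "increments": [
    [0.5,0.73,-0.18,0.04,0,0,-0.066],
    [0.5,0.73,-0.18,0.04,0,0,-0.066],
    [0.5,0.73,-0.18,0.04,0,0,-0.066],
    [0.5,0.73,-0.18,0.04,0,0,-0.066],
    [0.5,0.73,-0.18,0.04,0,0,-0.066],
    [0.5,0.73,-0.18,0.04,0,0,-0.066],
    [0.5,0.73,-0.18,0.04,0,0,-0.066],
    [0.5,0.73,-0.18,0.04,0,0,-0.066],
    [0.5,0.73,-0.18,0.04,0,0,-0.066],
    [0.5,0.73,-0.18,0.04,0,0,-0.066],
    [0.5,0.73,-0.18,0.04,0,0,-0.066],
    [0.5,0.73,-0.18,0.04,0,0,-0.066],
    [0.5,0.73,-0.18,0.04,0,0,-0.066],
    [0.5,0.73,-0.18,0.04,0,0,-0.066],
    [0.5,0.73,-0.18,0.04,0,0,-0.066],
    [0.5,0.73,-0.18,0.04,0,0,-0.066],
    [0.5,0.73,-0.18,0.04,0,0,-0.066],
    [0.5,0.73,-0.18,0.04,0,0,-0.066]
  ]
}}

```text
time_s: 3.25
ee_pos: [0.4376, 0.1145, 0.1695]
eef_rot: [3.141, -0.0, 1.646]
force: [-0.1, 0.0, 0.2]
grip_width: 0.0472
grip_force: 0.0
```

```bash
python3 - <<'E'
from h import *
from station import ctrl
T,o=now(ctrl);print(o["qpos"],o["ee_pos"],o["eef_rot"],o["time_s"],o["grip_width"])
G=pose([.437,.117,.086],[np.pi,0,1.648]);plan(T,G,4)
p=ctrl.camera("side");im=p["color"][130:380,150:450]
cv2.imwrite("pics/s1.png",cv2.resize(im,(720,600)))
E
```

```text
[1.74895567e-01 1.17134170e-01 1.82969423e+00 3.13841947e-05
 1.19440413e+00 9.91916648e-02] [0.43763684 0.11450585 0.16947934] [ 3.14123720e+00 -6.47097945e-05  1.64648871e+00] 3.25 0.047200305475768894
4 rows [0.0127, -0.0023, 0.4174, 0.0001, -0.0, -0.0004]
  r 0.452..0.452 z 0.086..0.149
```

View pics/s1.png

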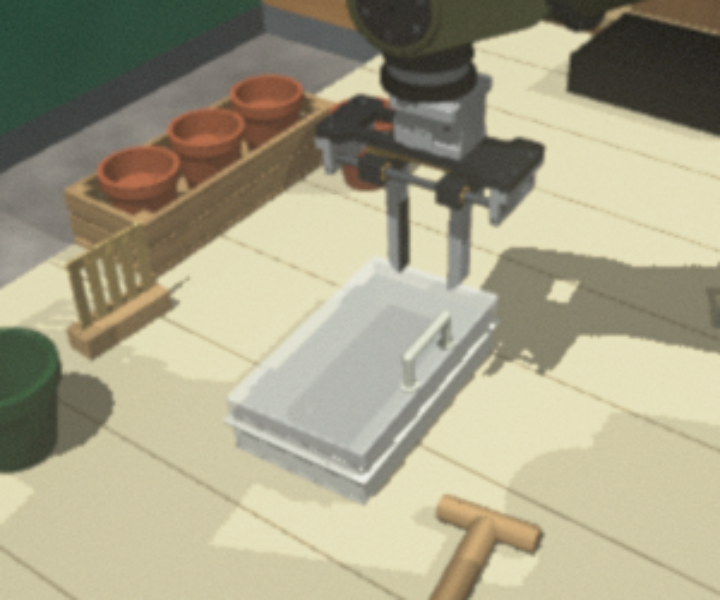

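{"name": "move_arm", "arguments": {
  "increments": [
    [0.5,0.02,0,0.4,0,0,0],
    [0.5,0.02,0,0.4,0,0,0],
    [0.5,0.01,0,0.4,0,0,0],
    [0.5,0,0,0.4,0,0,0],
    [0.5,0,0,0,0,0,0],
    [0,0,0,0,0,0,0],
    [0,0,0,0,0,0,0],
    [0,0,0,0,0,0,0],
    [0,0,0,0,0,0,0],
    [0,0,0,0,0,0,0]
  ],
  "force": 12
}}

```text
time_s: 4.3
ee_pos: [0.438, 0.1155, 0.0898]
eef_rot: [3.141, -0.0, 1.644]
force: [-0.7, 0.5, 0.3]
grip_width: 0.0103
grip_force: 0.0
```

```bash
python3 - <<'E'
import numpy as np
a=np.linspace(0.01,1.86,20)
P=np.c_[-.137*np.cos(a)+.052*np.sin(a),.137*np.sin(a)+.052*np.cos(a)]
d=np.diff(P,axis=0)/.05
d=np.round(d,2);print([[0,0,x,-z,0,0,0] for x,z in d.tolist()],d.sum(0)*.05,P[-1]-P[0])
E
```

```text
[[0, 0, 0.12, -0.26, 0, 0, 0], [0, 0, 0.14, -0.25, 0, 0, 0], [0, 0, 0.16, -0.23, 0, 0, 0], [0, 0, 0.19, -0.22, 0, 0, 0], [0, 0, 0.21, -0.2, 0, 0, 0], [0, 0, 0.22, -0.18, 0, 0, 0], [0, 0, 0.24, -0.15, 0, 0, 0], [0, 0, 0.25, -0.13, 0, 0, 0], [0, 0, 0.27, -0.1, 0, 0, 0], [0, 0, 0.27, -0.08, 0, 0, 0], [0, 0, 0.28, -0.05, 0, 0, 0], [0, 0, 0.28, -0.02, 0, 0, 0], [0, 0, 0.29, 0.01, 0, 0, 0], [0, 0, 0.28, 0.03, 0, 0, 0], [0, 0, 0.28, 0.06, 0, 0, 0], [0, 0, 0.27, 0.09, 0, 0, 0], [0, 0, 0.26, 0.11, 0, 0, 0], [0, 0, 0.25, 0.14, 0, 0, 0], [0, 0, 0.23, 0.16, 0, 0, 0]] [0.2245 0.0635] [0.22538457 0.06311336]
```

First half, checking force.

{"name": "move_arm", "arguments": {
  "increments": [
    [0,0,0.12,-0.26,0,0,0],
    [0,0,0.14,-0.25,0,0,0],
    [0,0,0.16,-0.23,0,0,0],
    [0,0,0.19,-0.22,0,0,0],
    [0,0,0.21,-0.2,0,0,0],
    [0,0,0.22,-0.18,0,0,0],
    [0,0,0.24,-0.15,0,0,0],
    [0,0,0.25,-0.13,0,0,0],
    [0,0,0.27,-0.1,0,0,0]
  ]
}}

```text
time_s: 5.2
ee_pos: [0.5277, 0.1221, 0.1762]
eef_rot: [-3.141, -0.0, 1.644]
force: [-3.0, -0.6, 3.0]
grip_width: 0.0095
grip_force: 12.0
```

{"name": "move_arm", "arguments": {
  "increments": [
    [0,0,0.27,-0.08,0,0,0],
    [0,0,0.28,-0.05,0,0,0],
    [0,0,0.28,-0.02,0,0,0],
    [0,0,0.29,0.01,0,0,0],
    [0,0,0.28,0.03,0,0,0],
    [0,0,0.28,0.06,0,0,0],
    [0,0,0.27,0.09,0,0,0],
    [0,0,0.26,0.11,0,0,0],
    [0,0,0.25,0.14,0,0,0],
    [0,0,0.23,0.16,0,0,0],
    [0,0,0,0,0,0,0]
  ]
}}

```text
time_s: 6.3
ee_pos: [0.6626, 0.1318, 0.152]
eef_rot: [3.141, 0.0, 1.644]
force: [2.3, 0.4, 1.0]
grip_width: 0.0094
grip_force: 12.0
```

```bash
python3 - <<'E'
from h import *
from station import ctrl
T,o=now(ctrl);print(o["qpos"].tolist(),o["ee_pos"].tolist(),o["eef_rot"],o["time_s"],o["grip_width"],o["force"])
for n,s in (("top",np.s_[170:320,190:390]),("side",np.s_[130:380,150:450])):
    p=ctrl.camera(n);im=p["color"][s]
    cv2.imwrite(f"pics/{n}2.png",cv2.resize(im,(800,600),interpolation=cv2.INTER_CUBIC))
E
```

```text
[0.14217349414052763, 0.6255246621973739, 1.1766876133880912, -4.185215708450957e-05, 1.3391525624416423, 0.06939939744496477] [0.6626392809943809, 0.1318115880399563, 0.1519987915775762] [3.14136256e+00 2.48408672e-05 1.64358002e+00] 6.3 0.009437495466930845 [2.29915446 0.37449656 1.02982694]
```

View pics/side2.png

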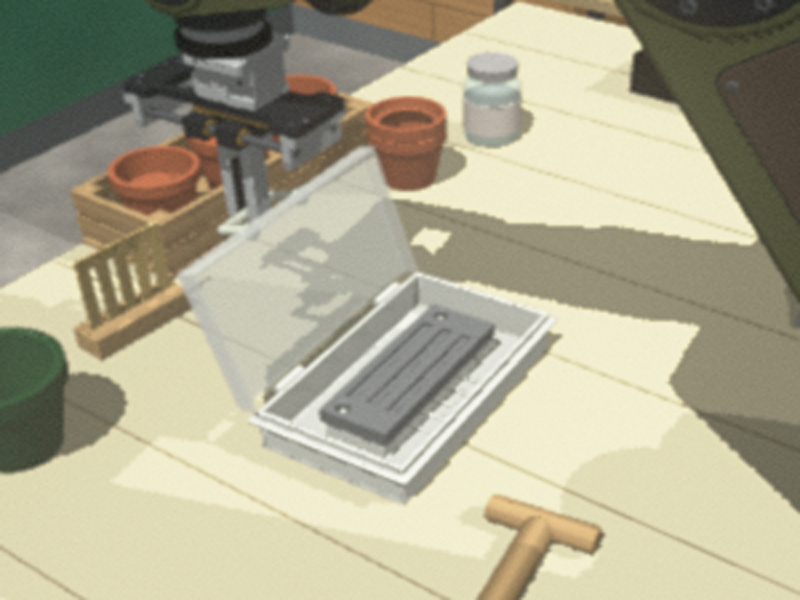

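{"name": "move_arm", "arguments": {
  "increments": [
    [0.25,0,0,0,0,0,0],
    [0.25,0,0,0,0,0,0],
    [0.25,0,0,-0.2,0,0,0],
    [0.25,0,0,-0.8,0,0,0],
    [0.3,0,0,-1,0,0,0],
    [0.5,0,-0.5,-0.6,0,0,0],
    [1,0,-1,0,0,0,0],
    [1,0,-1,0,0,0,0],
    [1,0,-0.7,0,0,0,0],
    [1,0,0,0,0,0,0]
  ]
}}

```text
time_s: 7.4
ee_pos: [0.4992, 0.1202, 0.285]
eef_rot: [3.14, -0.0, 1.645]
force: [-0.3, -0.2, 1.2]
grip_width: 0.0647
grip_force: 0.0
```

```bash
python3 - <<'E'
from h import *
from station import ctrl
T,o=now(ctrl);print(o["qpos"].tolist(),o["ee_pos"].tolist(),o["eef_rot"],o["time_s"],o["grip_width"],o["force"])
D=[([-1.1816,.30049,1.52159,0,1.32069],[.2420,-.4936,.20487]),([.174896,.117134,1.829694,0,1.194404],[.437637,.114506,.169479]),
([.142173,.625525,1.176688,0,1.339153],[.662639,.131812,.151999]),(o["qpos"],o["ee_pos"])]
A=[];b=[]
for q,x in D:
    rp=x[0]*np.cos(q[0])+x[1]*np.sin(q[0]);lat=-x[0]*np.sin(q[0])+x[1]*np.cos(q[0]);s=q[1]+q[2]
    # r=r0+a2 sin q2 + a3 sin s + e cos s ; z=h+a2 cos q2 + a3 cos s - e sin s
    A+=[[np.sin(q[1]),np.sin(s),np.cos(s),1,0],[np.cos(q[1]),np.cos(s),-np.sin(s),0,1]];b+=[rp,x[2]];print("lat",lat)
s=np.linalg.lstsq(np.array(A),np.array(b),rcond=None);print(s[0],s[3],np.array(A)@s[0]-b)
V={n:ctrl.camera(n) for n in("top","side")}
for n,p in V.items():
    cv2.imwrite(f"pics/{n}3.png",p["color"])
    r=ctrl.cut_out("plate",p);print(n,[(d["conf"],d["centre"],d["mask"].sum()) for d in r])
    if r:np.save(f"m_{n}.npy",r[0]["mask"])
E
```

```text
[0.16491602896665947, 0.16604334227358353, 1.5015931572616423, 0.00010312628299645838, 1.471857402379464, 0.09120047827077914] [0.49916744626784876, 0.12020679148259088, 0.28495469619574965] [ 3.13951197e+00 -2.93358272e-04  1.64450210e+00] 7.4 0.06467371194862855 [-0.2883745  -0.18674341  1.1557635 ]
lat 0.036607826522515124
lat 0.03660782633024355
lat 0.03658975685387994
lat 0.03662777309074358
[ 4.23618496e-01  4.47869774e-01  4.28368446e-02  3.68779134e-04
 -4.69311494e-02] [3.44447935 2.82496619 0.34443526 0.13987865 0.13010145] [ 3.96144595e-04 -1.75546920e-05 -1.64166847e-04 -1.04895462e-05
 -1.17420008e-04  6.18197996e-05 -1.14557739e-04 -3.37755614e-05]
top [(0.65, [244.7, 290.9], np.int64(618))]
side [(0.76, [285.6, 304.9], np.int64(1831)), (0.66, [241.6, 465.6], np.int64(476))]
```

```bash
python3 - <<'E'
from h import *
from station import ctrl
p=ctrl.camera("side");m=np.load("m_side.npy").astype(np.uint8)
c=max(cv2.findContours(m,0,cv2.CHAIN_APPROX_NONE)[0],key=len)[:,0].astype(np.float32)
P=box(-.033,.033,-.09,.09,.024,.04)
def res(q):
    h=cv2.convexHull(proj(p,tw(q,P)).astype(np.float32))
    return np.array([cv2.pointPolygonTest(h,(float(x),float(y)),True) for x,y in c])-.3
s=least_squares(res,Q,diff_step=1e-4,x_scale=[.01,.01,.05],loss="soft_l1");print(s.x,np.abs(s.fun).mean())
im=p["color"].copy()
for q,col in((s.x,(0,0,255)),(Q,(0,255,0))):
  for k,z in enumerate((.04,)):
    t=np.linspace(0,6.28,20)
    for poly in (np.array([[-.033,-.09,z],[.033,-.09,z],[.033,.09,z],[-.033,.09,z]]),np.c_[.017+.00625*np.cos(t),.078+.00625*np.sin(t),t*0+z],np.c_[.017+.00625*np.cos(t),-.078+.00625*np.sin(t),t*0+z],np.array([[-.071,-.123,.046],[.071,-.123,.046],[.071,.123,.046],[-.071,.123,.046]])):
        cv2.polylines(im,[(proj(p,tw(q,poly))*16).astype(np.int32)],True,col,1,cv2.LINE_AA,4)
cv2.imwrite("pics/pf.png",cv2.resize(im[220:330,240:370],(709,600),interpolation=cv2.INTER_CUBIC))
E
```

```text
[0.50234258 0.12130288 0.07488456] 0.280931510370751
```

View pics/pf.png

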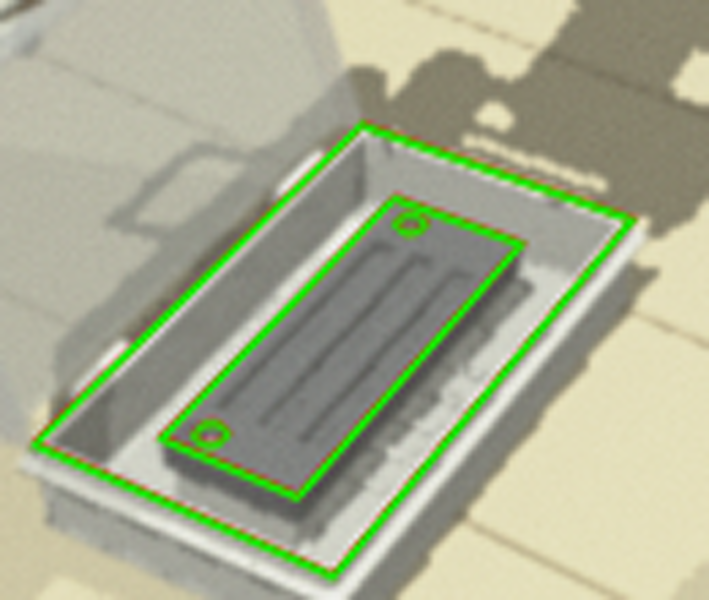

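```bash
sed -i 's/^Q=.*/Q=[.5023,.1215,.075]/' h.py; python3 - <<'E'
from h import *
from station import ctrl
T,o=now(ctrl)
plan(T,tdown(0,0,.022),7)
E
```

```text
7 rows [0.0037, -0.0014, 0.7457, -0.0, 0.0, -0.0003]
  r 0.517..0.517 z 0.022..0.246
```

{"name": "move_arm", "arguments": {
  "increments": [
    [1,0.01,0.03,0.8,0,0,0],
    [1,0.01,0.03,0.9,0,0,0],
    [1,0.01,0,0.9,0,0,0],
    [1,0,0,0.9,0,0,0],
    [1,0,0,0.8,0,0,0],
    [1,0,0,0.6,0,0,0],
    [1,0,0,0,0,0,0],
    [1,0,0,0,0,0,0]
  ]
}}

```text
time_s: 8.45
ee_pos: [0.5056, 0.122, 0.0384]
eef_rot: [-3.141, 0.0, 1.644]
force: [-0.5, -0.6, 1.3]
grip_width: 0.0942
grip_force: 0.0
```

{"name": "move_arm", "arguments": {
  "increments": [
    [1,-0.01,-0.066,0.1,0,0,0],
    [1,0,0,0.22,0,0,0.001],
    [1,0,0,0,0,0,0],
    [0.5,0,0,0,0,0,0],
    [0.5,0,0,0,0,0,0],
    [0.5,0,0,0,0,0,0],
    [0.5,0,0,0,0,0,0],
    [0.5,0,0,0,0,0,0]
  ],
  "force": 15
}}

```text
time_s: 9.25
ee_pos: [0.5019, 0.1212, 0.0222]
eef_rot: [3.141, -0.0, 1.643]
force: [-0.0, 1.3, 2.1]
grip_width: 0.0658
grip_force: 15.0
```

{"name": "move_arm", "arguments": {
  "increments": [
    [0.5,0,0,-0.1,0,0,0],
    [0.5,0,0,-0.2,0,0,0],
    [0.5,0,0,-0.4,0,0,0],
    [0.5,0,0,-0.7,0,0,0],
    [0.5,0,0,-0.9,0,0,0],
    [0.5,0,0,-0.9,0,0,0],
    [0.5,-0.3,0,-0.8,0,0,0],
    [0.5,-0.6,0,-0.5,0,0,0],
    [0.5,-0.6,0,0,0,0.13,0],
    [0.5,-0.6,0,0,0,0.13,0],
    [0.5,-0.6,0,0,0,0.13,0],
    [0.5,-0.6,0,0,0,0.13,0],
    [0.5,0,0,0,0,0,0],
    [0.5,0,0,0,0,0,0]
  ],
  "force": 22
}}

```text
time_s: 10.65
ee_pos: [0.5132, -0.0409, 0.2238]
eef_rot: [-3.14, -0.52, 1.64]
force: [-0.9, 0.5, -1.5]
grip_width: 0.0657
grip_force: 22.0
```

```bash
cat > kin.py <<'E'
from h import *
from itertools import product
a2,a3,e,hd,L=.423618,.44787,.042837,-.046931,.036608
def rx(a):return R.from_euler("x",a).as_matrix()
def fk(q,d,sg=1):
    s=q[1]+q[2];x=a2*np.sin(q[1])+a3*np.sin(s)+e*np.cos(s);z=hd+d+a2*np.cos(q[1])+a3*np.cos(s)-e*np.sin(s)
    # frame with z along forearm: Ry(s); roll q4; bend q5 about y; roll q6
    W=R.from_euler("z",q[0]).as_matrix()
    F=W@R.from_euler("y",s).as_matrix()@R.from_euler("z",sg*q[3]).as_matrix()@R.from_euler("y",q[4]).as_matrix()@R.from_euler("z",q[5]).as_matrix()
    # at start tool: psi=q1+pi/2-q6 -> constant offset
    F=F@R.from_euler("z",OFF).as_matrix()
    return W@np.array([x,L,z])+d*F[:,2],F
OFF=np.pi/2
LO=np.array([-3.03,-.79,.23,-1.04,0,-2.55]);HI=np.array([3.03,2.21,2.52,4.18,3.07,2.55])
E
python3 - <<'E'
from kin import *; import kin
from station import ctrl
T,o=now(ctrl);print(o["qpos"].tolist(),T.tolist(),o["time_s"],o["grip_width"],o["force"])
for off in(np.pi/2,-np.pi/2,0,np.pi):
  kin.OFF=off
  for sg in(1,-1):
    f=lambda d:np.linalg.norm(fk(o["qpos"],d,sg)[0]-T[:3,3])
    d=min(np.arange(.05,.6,.002),key=f);print(off,sg,d,f(d),np.abs(fk(o["qpos"],d,sg)[1]-T[:3,:3]).max())
E
```

```text
[-0.3894907204662591, 0.31727293297039716, 1.53954987085704, 0.46127662981432016, 1.5379430311805504, -0.5342531823290203] [[-0.060129137089432697, 0.997557910599076, -0.03553451665756058, 0.5131983166015003], [0.8658229365831089, 0.06983740750092525, 0.4954527010726167, -0.040944552514992724], [0.49672439980283045, -0.0009754561783854587, -0.867907782616196, 0.22384479201036492], [0.0, 0.0, 0.0, 1.0]] 10.65 0.06569842028200926 [-0.88624225  0.50812892 -1.4597262 ]
1.5707963267948966 1 0.2700000000000002 0.00037235614535083034 3.3306690738754696e-16
1.5707963267948966 -1 0.05 0.15340776329967806 0.8230665089096161
-1.5707963267948966 1 0.2700000000000002 0.00037235614535083034 1.9951158211981521
-1.5707963267948966 -1 0.05 0.15340776329967806 1.8863607261486848
0 1 0.2700000000000002 0.00037235614535083034 1.0576870476885085
0 -1 0.05 0.15340776329967806 1.2633102036885413
3.141592653589793 1 0.2700000000000002 0.00037235614535083034 1.057687047688509
3.141592653589793 -1 0.05 0.15340776329967806 1.0039658662386257
```

```bash
cat >> kin.py <<'E'
d=.27
def ik(p,F):
    w=np.asarray(p)-d*F[:,2];rr=np.hypot(w[0],w[1]);out=[]
    if rr<L:return None
    x=np.sqrt(rr*rr-L*L);q1=np.arctan2(w[1],w[0])-np.arctan2(L,x);q1=(q1+np.pi)%(2*np.pi)-np.pi;z=w[2]-hd-d
    l3=np.hypot(a3,e);g=np.arctan2(e,a3)  # a3 sin s+e cos s = l3 sin(s+g)
    c=(x*x+z*z-a2*a2-l3*l3)/(2*a2*l3)
    if abs(c)>1:return None
    b=np.arccos(c);q2=np.arctan2(x,z)-np.arctan2(l3*np.sin(b),a2+l3*np.cos(b));q3=b-g
    M=(R.from_euler("z",q1)*R.from_euler("y",q2+q3)).as_matrix().T@F@R.from_euler("z",-OFF).as_matrix()
    q5=np.arccos(np.clip(M[2,2],-1,1));q4=np.arctan2(M[1,2],M[0,2]);q6=np.arctan2(M[2,1],-M[2,0])
    if q4<-1.04:q4+=2*np.pi
    q=np.array([q1,q2,q3,q4,q5,q6]);return q
def mg(q):return -9 if q is None else min((q-LO).min(),(HI-q).min())
def horiz(phi,xup,tilt=0):
    t=np.array([np.cos(phi)*np.cos(tilt),np.sin(phi)*np.cos(tilt),-np.sin(tilt)]);y=np.cross(np.array([0,0,1.]),t);y/=np.linalg.norm(y)  # x=y×z
    X=np.cross(y,t)  # y=z×t -> X points up-ish?
    if (X[2]>0)!=xup:X,y=-X,-y
    return np.c_[X,y,t]
E
python3 - <<'E'
from kin import *
from station import ctrl
T,o=now(ctrl);print(ik(T[:3,3],T[:3,:3])-o["qpos"])
best=[]
for x in np.arange(.2,.66,.04):
  for y in np.arange(-.55,.0,.05):
    if not .3<np.hypot(x,y)<.75: continue
    for phi in np.arange(-np.pi,np.pi,np.pi/12):
      t=np.array([np.cos(phi),np.sin(phi),0]);p=np.array([x,y,.09])
      F1=horiz(phi,True)
      m1=min(mg(ik(p+t*k,F1)) for k in(.01,-.04))
      if m1<.05:continue
      for tilt in(0,.2,.35):
        F2=horiz(phi+np.pi,False,tilt);t2=F2[:,2]
        m2=min(mg(ik(p+np.array([0,0,.01])+t2*k,F2)) for k in(.01,-.05))
        best.append((min(m1,m2),m1,m2,x,y,phi,tilt))
best.sort(reverse=True)
for b in best[:12]:print(np.round(b,2))
b0=[b for b in best if b[-1]==0]
for b in b0[:5]:print(np.round(b,2))
E
```

```text
[ 0.00049907  0.00046728 -0.00084401  0.00012115  0.0001242   0.00059678]
[ 0.39  0.4   0.39  0.28 -0.45 -0.26  0.35]
[ 0.38  0.4   0.38  0.48 -0.15  0.52  0.35]
[ 0.38  0.38  0.4   0.4  -0.35  0.    0.35]
[ 0.38  0.41  0.38  0.24 -0.45 -0.26  0.35]
[ 0.38  0.4   0.38  0.32 -0.45 -0.26  0.35]
[ 0.37  0.37  0.4   0.44 -0.25  0.26  0.35]
[ 0.37  0.42  0.37  0.48 -0.25  0.26  0.35]
[ 0.37  0.37  0.4   0.52 -0.1   0.52  0.35]
[ 0.37  0.37  0.39  0.52 -0.2   0.26  0.35]
[ 0.37  0.41  0.37  0.48 -0.05  0.79  0.35]
[ 0.37  0.41  0.37  0.44 -0.35  0.    0.35]
[ 0.36  0.36  0.41  0.36 -0.35  0.    0.35]
[ 0.28  0.28  0.28  0.32 -0.25 -2.88  0.  ]
[ 0.28  0.28  0.28  0.24 -0.4   2.88  0.  ]
[ 0.28  0.28  0.3   0.4  -0.15 -2.62  0.  ]
[ 0.28  0.28  0.29  0.4  -0.05  0.79  0.  ]
[ 0.28  0.29  0.28  0.32 -0.25  0.26  0.  ]
```

```bash
cat > srch.py <<'E'
from kin import *
obs=[([.235,-.19],.06),([.235,-.28],.05),([.235,-.37],.045),([.72,-.365],.04),([.755,-.22],.05),([.45,.0],.01),([.5,.0],.01),([.56,.0],.01)]
def clear(p,t):
    c=9
    for k in np.arange(.08,.34,.02):
        hw=.088 if k<.17 else .06
        y=np.array([-t[1],t[0]])
        for j in(-hw,0,hw):
            P=(p-k*t)[:2]+j*y
            c=min(c,min(np.hypot(*(P-o))-r for o,r in obs))
    return c
best=[]
for x in np.arange(.3,.7,.03):
  for y in np.arange(-.5,-.08,.03):
    for phi in np.arange(-np.pi,np.pi,np.pi/18):
      t=np.array([np.cos(phi),np.sin(phi),0]);p=np.array([x,y,.09])
      F1=horiz(phi,True);m1=min(mg(ik(p+t*k,F1)) for k in(.01,-.04))
      if m1<.1:continue
      for tilt in(0,.15,.3):
        F2=horiz(phi+np.pi,False,tilt);t2=F2[:,2]
        m2=min(mg(ik(p+np.array([0,0,.01])+t2*k,F2)) for k in(.01,-.05))
        if m2<.1:continue
        c=min(clear(p,t),clear(p,-t));best.append((min(min(m1,m2)/4,c),c,m1,m2,x,y,phi,tilt))
best.sort(reverse=True)
for b in best[:8]:print(np.round(b,3))
print()
for b in [b for b in best if b[-1]==0][:8]:print(np.round(b,3))
E
python3 srch.py
```

```text
[ 0.032  0.032  0.673  0.14   0.6   -0.11   0.698  0.3  ]
[ 0.029  0.029  0.161  0.22   0.48  -0.29  -1.047  0.3  ]
[ 0.024  0.024  0.727  0.12   0.6   -0.14   0.698  0.3  ]
[ 0.02   0.02   0.728  0.158  0.57  -0.17   0.698  0.3  ]
[ 0.019  0.019  0.87   0.102  0.3   -0.5    0.175  0.3  ]
[ 0.019  0.019  0.868  0.111  0.57  -0.17   0.873  0.3  ]
[ 0.015  0.015  0.822  0.117  0.6   -0.11   0.873  0.3  ]
[ 0.015  0.015  0.124  0.169  0.48  -0.26   2.269  0.   ]

[ 0.015  0.015  0.124  0.169  0.48  -0.26   2.269  0.   ]
[ 1.000e-03  1.000e-03  1.030e-01  2.110e-01  4.500e-01 -3.200e-01
  2.094e+00  0.000e+00]
[ 1.000e-03  1.000e-03  4.680e-01  1.110e-01  4.500e-01 -2.000e-01
  2.269e+00  0.000e+00]
[ 0.001  0.001  0.133  0.435  0.45  -0.2   -0.873  0.   ]
[-1.000e-03 -1.000e-03  1.090e-01  1.680e-01  4.200e-01 -3.500e-01
 -1.222e+00  0.000e+00]
[-1.000e-03 -1.000e-03  2.850e-01  1.570e-01  4.500e-01 -2.900e-01
  2.094e+00  0.000e+00]
[-1.000e-03 -1.000e-03  1.840e-01  2.210e-01  4.500e-01 -2.900e-01
 -1.047e+00  0.000e+00]
[-0.003 -0.003  0.275  0.169  0.48  -0.23   2.269  0.   ]
```

```bash
cat > s2.py <<'E'
exec(open("srch.py").read().split("obs=")[0])
from station import ctrl
def ray(p,rc,z):
    u=np.array([rc[1],rc[0],1.]);dv=p["pose"][:3,:3]@np.linalg.inv(p["K"])@u;o=p["pose"][:3,3];return (o+dv*(z-o[2])/dv[2])[:2]
p0=ctrl.camera("top")
J=ray(p0,[163,451],.06);TP=ray(p0,[148,396.5],.06);FK=ray(p0,[340,432],.01);ft=[ray(p0,[330,466],.01),ray(p0,[350,380],.01)];print(J,TP,FK,ft)
tall=[(J,.037),(TP,.047),([.435,.0],.0),([.47,.0],.0),([.51,-.003],.0),([.55,-.003],.0),([.58,0],0)]
fork=[(ft[0]*(1-k)+ft[1]*k,.02+.013*(k>.6)) for k in np.linspace(0,1,9)]
def clear(p,t):
    c=9
    for k in np.arange(.08,.34,.02):
        hw=.088 if k<.15 else .06
        y=np.array([-t[1],t[0]])
        for j in(-hw,0,hw):
            P=(p-k*t)[:2]+j*y
            c=min(c,min(np.hypot(*(P-o))-r for o,r in tall))
            if k>.15:c=min(c,min(np.hypot(*(P-o))-r for o,r in fork)+.02)
    return c
best=[]
for x in np.arange(.4,.6,.02):
  for y in np.arange(-.4,-.1,.02):
    for phi in np.arange(-np.pi,np.pi,np.pi/24):
      t=np.array([np.cos(phi),np.sin(phi),0]);p=np.array([x,y,.09])
      F1=horiz(phi,True);m1=min(mg(ik(p+t*k,F1)) for k in(.01,-.04))
      if m1<.1:continue
      for tilt in(0,.1):
        F2=horiz(phi+np.pi,False,tilt);t2=F2[:,2]
        m2=min(mg(ik(p+np.array([0,0,.01])+t2*k,F2)) for k in(.01,-.05))
        if m2<.1:continue
        c=min(clear(p,t),clear(p,-t));best.append((min(min(m1,m2)/5,c),c,m1,m2,x,y,phi,tilt))
best.sort(reverse=True)
for b in best[:8]:print(np.round(b,3))
for b in best[:2]:
    x,y,phi,tilt=b[4:];p=np.array([x,y,.09]);print(np.round(ik(p+.01*horiz(phi,True)[:,2],horiz(phi,True)),2),np.round(ik(p+.01*horiz(phi+np.pi,False,tilt)[:,2],horiz(phi+np.pi,False,tilt)),2))
E
python3 s2.py
```

```text
[ 0.72310507 -0.34211487] [ 0.75818851 -0.20112608] [ 0.26791653 -0.30778739] [array([ 0.29609127, -0.39548188]), array([ 0.23845724, -0.17399198])]
[ 0.039  0.039  0.207  0.27   0.44  -0.3   -1.047  0.1  ]
[ 0.039  0.039  0.207  0.224  0.44  -0.3   -1.047  0.   ]
[ 0.037  0.039  0.288  0.183  0.44  -0.3    2.094  0.   ]
[ 0.035  0.05   0.173  0.271  0.46  -0.26  -0.916  0.1  ]
[ 0.035  0.05   0.173  0.226  0.46  -0.26  -0.916  0.   ]
[ 0.034  0.05   0.172  0.359  0.46  -0.24  -0.916  0.1  ]
[ 0.034  0.05   0.172  0.32   0.46  -0.24  -0.916  0.   ]
[ 0.034  0.034  0.26   0.194  0.48  -0.24   2.225  0.   ]
[-0.35  0.73  2.24  3.84  1.44 -1.68] [-0.79  1.23  0.84  0.43  2.5   1.95]
[-0.35  0.73  2.24  3.84  1.44 -1.68] [-0.79  1.27  0.81  0.49  2.57  1.99]
```

```bash
cat > s3.py <<'E'
src=open("s2.py").read().split("best=[]")[0];exec(src)
def ok(q):return -9 if q is None or q[3]>2.7 else mg(q)
best=[]
for x in np.arange(.2,.66,.03):
  for y in np.arange(-.55,0,.03):
    for phi in np.arange(-np.pi,np.pi,np.pi/18):
      t=np.array([np.cos(phi),np.sin(phi),0]);p=np.array([x,y,.09])
      F1=horiz(phi,True);m1=min(ok(ik(p+t*k,F1)) for k in(.01,-.04))
      if m1<.06:continue
      for tilt in(0,.2,.4,.6):
        F2=horiz(phi+np.pi,False,tilt);t2=F2[:,2]
        m2=min(ok(ik(p+np.array([0,0,.02])+t2*k,F2)) for k in(.01,-.05))
        if m2<.06:continue
        w=min(np.hypot(*(p-.26*s)[:2]) for s in(t,t2))
        c=min(clear(p,t),clear(p,-t*np.cos(tilt)));best.append((min(min(m1,m2)/5,c,w-.17),c,m1,m2,x,y,phi,tilt,w))
best.sort(reverse=True)
for tl in(0,.2,.4,.6):
    for b in [b for b in best if b[7]==tl][:4]:
        print(np.round(b,3))
        x,y,phi,tilt=b[4:8];p=np.array([x,y,.09]);print("   ",np.round(ik(p+.01*horiz(phi,True)[:,2],horiz(phi,True)),2),np.round(ik(p+.01*horiz(phi+np.pi,False,tilt)[:,2],horiz(phi+np.pi,False,tilt)),2))
E
python3 s3.py
```

```text
[ 0.72310507 -0.34211487] [ 0.75818851 -0.20112608] [ 0.26791653 -0.30778739] [array([ 0.29609127, -0.39548188]), array([ 0.23845724, -0.17399198])]
[ 0.056  0.092  0.294  0.281  0.23  -0.37  -0.175  0.     0.326]
    [-1.76  0.73  2.22  1.55  1.57 -1.39] [-0.76  1.02  1.36 -0.74  2.18  1.09]
[ 0.056  0.103  0.281  0.281  0.26  -0.37  -0.175  0.     0.325]
    [-1.67  0.73  2.23  1.64  1.56 -1.39] [-0.73  1.06  1.28 -0.73  2.23  1.07]
[ 0.056  0.062  0.279  0.288  0.2   -0.37   2.967  0.     0.33 ]
    [-0.8   0.99  1.44 -0.76  2.13 -2.04] [-1.85  0.73  2.21  1.47  1.59  1.76]
[ 0.056  0.092  0.295  0.278  0.23  -0.37   2.967  0.     0.326]
    [-0.76  1.02  1.36 -0.74  2.18 -2.06] [-1.76  0.73  2.22  1.55  1.57  1.76]
[ 0.066  0.117  0.351  0.332  0.26  -0.4   -0.175  0.2    0.355]
    [-1.66  0.74  2.16  1.65  1.55 -1.33] [-0.77  0.99  1.26 -0.69  2.1   1.04]
[ 0.066  0.089  0.345  0.332  0.29  -0.4   -0.175  0.2    0.356]
    [-1.58  0.74  2.15  1.73  1.53 -1.33] [-0.74  1.03  1.17 -0.68  2.15  1.03]
[ 0.066  0.083  0.331  0.342  0.29  -0.34  -0.     0.2    0.341]
    [-1.59  0.74
[... 668 characters left out ...]
.393  0.26  -0.43  -0.175  0.4    0.385]
    [-1.66  0.76  2.08  1.66  1.54 -1.27] [-0.81  0.92  1.25 -0.64  1.97  1.01]
[ 0.096  0.114  0.491  0.482  0.32  -0.46  -0.175  0.6    0.42 ]
    [-1.51  0.78  2.    1.8   1.49 -1.22] [-0.8   0.94  1.08 -0.54  1.93  0.97]
[ 0.095  0.162  0.513  0.476  0.26  -0.52  -0.349  0.6    0.431]
    [-1.62  0.79  1.97  1.85  1.46 -1.2 ] [-0.96  1.    0.98 -0.54  1.98  0.96]
[ 0.095  0.138  0.491  0.475  0.29  -0.46  -0.175  0.6    0.416]
    [-1.58  0.78  2.    1.73  1.51 -1.22] [-0.83  0.9   1.17 -0.56  1.88  0.97]
[ 0.094  0.144  0.522  0.468  0.23  -0.52  -0.349  0.6    0.431]
    [-1.69  0.79  1.97  1.79  1.48 -1.19] [-0.99  0.96  1.06 -0.56  1.93  0.95]
```

```bash
sed -e 's/np.arange(.2,.66,.03)/np.arange(.3,.6,.02)/;s/np.arange(-.55,0,.03)/np.arange(-.6,-.1,.02)/;s/(0,.2,.4,.6)/(0,.1,.2,.3)/g;s/    for phi in/    if min(np.hypot(*(np.array([x,y])-o)) for o,r in fork)<.11: continue\n    for phi in/' s3.py > s4.py; python3 s4.py
```

```text
[ 0.72310507 -0.34211487] [ 0.75818851 -0.20112608] [ 0.26791653 -0.30778739] [array([ 0.29609127, -0.39548188]), array([ 0.23845724, -0.17399198])]
[ 0.037  0.037  0.315  0.244  0.36  -0.2   -2.793  0.     0.311]
    [-0.24  0.99  1.44 -0.72  2.14 -2.02] [-1.31  0.73  2.26  1.49  1.58  1.73]
[ 0.037  0.037  0.262  0.304  0.36  -0.2    0.349  0.     0.311]
    [-1.31  0.73  2.26  1.49  1.58 -1.42] [-0.24  0.99  1.44 -0.72  2.14  1.12]
[ 0.031  0.031  0.22   0.342  0.36  -0.18   0.349  0.     0.293]
    [-1.29  0.73  2.3   1.5   1.58 -1.46] [-0.21  0.98  1.45 -0.69  2.15  1.15]
[ 0.031  0.031  0.352  0.201  0.36  -0.18  -2.793  0.     0.293]
    [-0.21  0.98  1.45 -0.69  2.15 -2.  ] [-1.29  0.73  2.3   1.5   1.58  1.69]
[ 0.037  0.037  0.262  0.343  0.36  -0.2    0.349  0.1    0.311]
    [-1.31  0.73  2.26  1.49  1.58 -1.42] [-0.24  0.93  1.46 -0.69  2.08  1.12]
[ 0.036  0.036  0.315  0.224  0.36  -0.2   -2.793  0.1    0.311]
    [-0.24  0.99  1.44 -0.72  2.14 -2.02] [-1.3   0.64  2.28  1.47  1.49  1.79]
[ 0.031  0.031  0.22   0.378  0.36  -0.18   0.349  0.1    0.293]
    [-1.29  0.73
[... 668 characters left out ...]
.158  0.38  -0.28   0.524  0.2    0.438]
    [-1.29  0.8   1.95  1.34  1.67 -1.18] [-0.31  0.9   1.46 -0.87  1.91  0.98]
[ 0.037  0.037  0.262  0.415  0.36  -0.2    0.349  0.3    0.311]
    [-1.31  0.73  2.26  1.49  1.58 -1.42] [-0.25  0.83  1.51 -0.62  1.94  1.12]
[ 0.032  0.148  0.645  0.161  0.3   -0.52  -0.175  0.3    0.477]
    [-1.56  0.83  1.85  1.74  1.49 -1.11] [-0.85  1.17  0.82 -0.81  2.17  0.81]
[ 0.031  0.031  0.22   0.447  0.36  -0.18   0.349  0.3    0.293]
    [-1.29  0.73  2.3   1.5   1.58 -1.46] [-0.22  0.82  1.53 -0.59  1.95  1.15]
[ 0.03   0.105  0.596  0.152  0.34  -0.5   -0.175  0.3    0.463]
    [-1.47  0.82  1.88  1.82  1.45 -1.14] [-0.79  1.21  0.74 -0.78  2.23  0.82]
```

```bash
cat >> kin.py <<'E'
def chk(T,rows):
    X=T.copy();q0=ik(X[:3,3],X[:3,:3]);mm=9;sp=0
    for r in rows:
        X=step(X,r);q=ik(X[:3,3],X[:3,:3]);mm=min(mm,mg(q))
        if q is None:print("unreach");return X
        sp=max(sp,(np.abs(q-q0)/(.07*np.array([2.22,2.22,2.57,3.14,3.14,3.14]))).max());q0=q
    print("  margin %.2f speedfrac %.2f end"%(mm,sp),np.round(X[:3,3],4),"q",np.round(q0,2));return X
def planc(T,G,n):
    D=np.linalg.inv(T)@G;w=R.from_matrix(D[:3,:3]).as_rotvec()/n;S=np.zeros((3,3));P=np.eye(3)
    for _ in range(n):S+=P;P=P@R.from_rotvec(w).as_matrix()
    t=np.linalg.solve(S,D[:3,3])/.05;r=np.r_[0,t,w];print(n,"x",np.round(r[1:],3).tolist())
    X=T;zs=[]
    for _ in range(n):X=step(X,r);zs.append(X[:3,3])
    zs=np.array(zs);print("  z %.3f..%.3f mid"%(zs[:,2].min(),zs[:,2].max()),np.round(zs[n//2],3))
    return chk(T,[r]*n)
def mk(p,F):
    T=np.eye(4);T[:3,:3]=F;T[:3,3]=p;return T
E
python3 - <<'E'
from kin import *
from station import ctrl
T,o=now(ctrl)
F=horiz(.349,True);t=F[:,2];p=np.array([.36,-.2,.09])
A=mk(p+.010*t+[0,0,.08],F)
for n in(14,18):planc(T,A,n)
E
```

```text
14 x [-0.239, -0.089, -0.243, -0.083, 0.064, 0.048]
  z 0.170..0.235 mid [ 0.449 -0.159  0.224]
  margin 0.21 speedfrac 0.47 end [ 0.3694 -0.1966  0.17  ] q [-1.31  0.46  2.31  1.49  1.6  -1.2 ]
18 x [-0.185, -0.066, -0.191, -0.065, 0.05, 0.038]
  z 0.170..0.235 mid [ 0.452 -0.156  0.225]
  margin 0.21 speedfrac 0.37 end [ 0.3694 -0.1966  0.17  ] q [-1.31  0.46  2.31  1.49  1.6  -1.2 ]
```

{"name": "move_arm", "arguments": {
  "increments": [
    [0.5,-0.24,-0.09,-0.24,-0.083,0.064,0.048],
    [0.5,-0.24,-0.09,-0.24,-0.083,0.064,0.048],
    [0.5,-0.24,-0.09,-0.24,-0.083,0.064,0.048],
    [0.5,-0.24,-0.09,-0.24,-0.083,0.064,0.048],
    [0.5,-0.24,-0.09,-0.24,-0.083,0.064,0.048],
    [0.5,-0.24,-0.09,-0.24,-0.083,0.064,0.048],
    [0.5,-0.24,-0.09,-0.24,-0.083,0.064,0.048],
    [0.5,-0.24,-0.09,-0.24,-0.083,0.064,0.048],
    [0.5,-0.24,-0.09,-0.24,-0.083,0.064,0.048],
    [0.5,-0.24,-0.09,-0.24,-0.083,0.064,0.048],
    [0.5,-0.24,-0.09,-0.24,-0.083,0.064,0.048],
    [0.5,-0.24,-0.09,-0.24,-0.083,0.064,0.048],
    [0.5,-0.24,-0.09,-0.24,-0.083,0.064,0.048],
    [0.5,-0.24,-0.09,-0.24,-0.083,0.064,0.048],
    [0.5,0,0,0,0,0,0],
    [0.5,0,0,0,0,0,0],
    [0.5,0,0,0,0,0,0]
  ]
}}

```text
time_s: 12.5
ee_pos: [0.3703, -0.1968, 0.1679]
eef_rot: [1.698, -1.566, 1.801]
force: [0.0, -0.1, -2.5]
grip_width: 0.0659
grip_force: 22.0
```

```bash
python3 - <<'E'
from kin import *
from station import ctrl
T,o=now(ctrl);print(np.round(T,4),o["grip_width"],o["time_s"],o["force"])
F=horiz(.349,True);t=F[:,2];p=np.array([.36,-.2,.09])
planc(T,mk(p+.010*t+[0,0,.01],F),6)
p=ctrl.camera("side");cv2.imwrite("pics/s4.png",cv2.resize(p["color"][60:420,230:640],(683,600)))
E
```

```text
[[-1.100e-03  3.495e-01  9.369e-01  3.703e-01]
 [ 4.500e-03 -9.369e-01  3.495e-01 -1.968e-01]
 [ 1.000e+00  4.600e-03 -6.000e-04  1.679e-01]
 [ 0.000e+00  0.000e+00  0.000e+00  1.000e+00]] 0.06591996267021205 12.5 [ 0.02683688 -0.11577149 -2.46702864]
6 x [-0.226, -0.002, -0.003, -0.001, 0.0, 0.001]
  z 0.100..0.157 mid [ 0.37  -0.197  0.123]
  margin 0.22 speedfrac 0.25 end [ 0.3694 -0.1966  0.1   ] q [-1.31  0.7   2.27  1.49  1.59 -1.39]
```

View pics/s4.png

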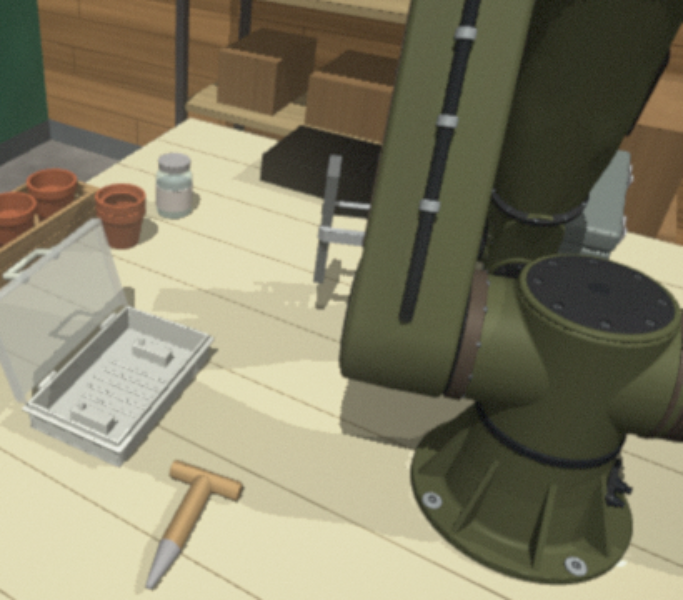

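{"name": "move_arm", "arguments": {
  "increments": [
    [0.5,-0.3,0,0,0,0,0.001],
    [0.5,-0.4,0,0,0,0,0.001],
    [0.5,-0.4,0,0,0,0,0.001],
    [0.5,-0.2,0,0,0,0,0.001],
    [0.5,-0.1,0,0,0,0,0.001],
    [0.5,0,0,0,0,0,0],
    [0.5,0,0,0,0,0,0]
  ]
}}

```text
time_s: 13.25
ee_pos: [0.3699, -0.1968, 0.0977]
eef_rot: [-1.373, -1.568, -1.414]
force: [-0.2, -0.6, -2.2]
grip_width: 0.0658
grip_force: 22.0
```

{"name": "move_arm", "arguments": {
  "increments": [
    [0.5,-0.06,0,0,0,0,0],
    [0.5,-0.04,0,0,0,0,0],
    [0.5,-0.02,0,0,0,0,0],
    [0.5,-0.02,0,0,0,0,0],
    [0.5,0,0,0,0,0,0]
  ]
}}

```text
time_s: 13.75
ee_pos: [0.3696, -0.1966, 0.0902]
eef_rot: [-1.265, -1.567, -1.522]
force: [0.0, 0.3, 0.2]
grip_width: 0.0657
grip_force: 22.0
```

```bash
python3 - <<'E'
from kin import *
from station import ctrl
T,o=now(ctrl);F1=T[:3,:3];t=F1[:,2];y=F1[:,1];p=T[:3,3]-.010*t;print("p",p,"t",t,"y",y)
A=mk(p-.045*t,F1);planc(T,A,3)
Fd=F1@R.from_rotvec([0,-np.pi/2,0]).as_matrix();F2=F1@R.from_rotvec([0,-np.pi,0]).as_matrix()
B=mk(p+[0,0,.15],Fd);planc(A,B,13)
C=mk(p+.05*t,F2);planc(B,C,14)
D=mk(p-.010*t,F2);planc(C,D,3)
E
```

```text
p [ 0.36024541 -0.20011496  0.09023275] t [0.93793596 0.34680635 0.00122234] y [ 0.34680845 -0.93792797 -0.00387673]
3 x [0.0, 0.0, -0.367, -0.0, 0.0, 0.0]
  z 0.090..0.090 mid [ 0.335 -0.209  0.09 ]
  margin 0.27 speedfrac 0.38 end [ 0.318  -0.2157  0.0902] q [-1.48  0.73  2.25  1.31  1.61 -1.41]
13 x [0.243, -0.001, -0.112, 0.0, -0.121, 0.0]
  z 0.102..0.240 mid [ 0.312 -0.218  0.181]
  margin 0.21 speedfrac 0.97 end [ 0.3602 -0.2001  0.2402] q [-0.6  -0.04  1.82  0.    1.36  0.62]
14 x [0.217, 0.001, 0.125, -0.0, -0.112, -0.0]
  z 0.090..0.234 mid [ 0.416 -0.18   0.164]
  margin 0.32 speedfrac 0.54 end [ 0.4071 -0.1828  0.0903] q [-0.19  1.06  1.27 -0.72  2.24  1.07]
3 x [-0.0, 0.0, 0.4, 0.0, 0.0, -0.0]
  z 0.090..0.090 mid [ 0.37  -0.197  0.09 ]
  margin 0.31 speedfrac 0.34 end [ 0.3509 -0.2036  0.0902] q [-0.24  0.98  1.45 -0.73  2.14  1.12]
```

{"name": "move_arm", "arguments": {
  "increments": [
    [0.85,0,0,0,0,0,0],
    [1,0,0,0,0,0,0],
    [1,0,0,0,0,0,0],
    [1,0,0,0,0,0,0]
  ]
}}

```text
time_s: 14.15
ee_pos: [0.3696, -0.1967, 0.0902]
eef_rot: [-1.391, -1.567, -1.397]
force: [-0.3, 0.4, 0.3]
grip_width: 0.0929
grip_force: 0.0
```

{"name": "move_arm", "arguments": {
  "increments": [
    [1,0,0,-0.2,0,0,0],
    [1,0,0,-0.4,0,0,0],
    [1,0,0,-0.5,0,0,0],
    [1,0.21,0,-0.097,0,-0.105,0],
    [1,0.21,0,-0.097,0,-0.105,0],
    [1,0.21,0,-0.097,0,-0.105,0],
    [1,0.21,0,-0.097,0,-0.105,0],
    [1,0.21,0,-0.097,0,-0.105,0],
    [1,0.21,0,-0.097,0,-0.105,0],
    [1,0.21,0,-0.097,0,-0.105,0],
    [1,0.21,0,-0.097,0,-0.105,0],
    [1,0.21,0,-0.097,0,-0.105,0],
    [1,0.21,0,-0.097,0,-0.105,0],
    [1,0.21,0,-0.097,0,-0.105,0],
    [1,0.21,0,-0.097,0,-0.105,0],
    [1,0.21,0,-0.097,0,-0.105,0],
    [1,0.21,0,-0.097,0,-0.105,0],
    [1,0.21,0,-0.097,0,-0.105,0],
    [1,0,0,0,0,0,0]
  ]
}}

```text
time_s: 16.05
ee_pos: [0.3634, -0.1993, 0.2396]
eef_rot: [-3.138, 0.006, 0.357]
force: [0.2, 0.3, -0.7]
grip_width: 0.0941
grip_force: 0.0
```

```bash
python3 - <<'E'
from kin import *
from station import ctrl
T,o=now(ctrl);print(np.round(T,4),o["force"],o["time_s"])
p=np.array([.36025,-.2001,.0902]);t=np.array([.9379,.3468,0]);t/=np.linalg.norm(t);F2=horiz(np.arctan2(-t[1],-t[0]),False)
C=mk(p+.05*t,F2);planc(T,C,14)
P=ctrl.camera("side");cv2.imwrite("pics/s5.png",cv2.resize(P["color"][60:420,230:640],(683,600)))
for n in("side","top"):
    r,dd=look(ctrl,n,"plate",.4,1);print(n,dd and (dd["conf"],dd["centre"],dd["mask"].sum()),proj(r,[p,p-[0,0,.09],p+[0,0,.09]]).round(1).tolist())
E
```

```text
[[ 0.9369  0.3496 -0.0071  0.3634]
 [ 0.3496 -0.9369  0.001  -0.1993]
 [-0.0063 -0.0034 -1.      0.2396]
 [ 0.      0.      0.      1.    ]] [ 0.16709921  0.28748083 -0.70945801] 16.05
14 x [0.213, 0.0, 0.126, -0.0, -0.112, 0.0]
  z 0.090..0.233 mid [ 0.417 -0.179  0.163]
  margin 0.32 speedfrac 0.54 end [ 0.4071 -0.1828  0.0902] q [-0.19  1.06  1.27 -0.72  2.24  1.07]
side (0.96, [219.8, 423.3], np.int64(501)) [[422.5, 218.2], [418.5, 246.2], [426.9, 187.5]]
top None [[395.1, 303.3], [390.5, 302.7], [400.3, 304.0]]
```

View pics/s5.png

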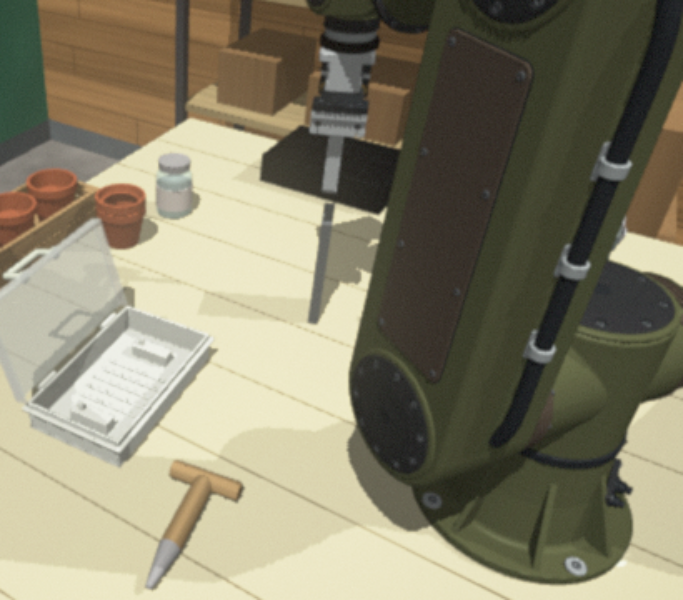

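{"name": "move_arm", "arguments": {
  "increments": [
    [1,0.213,0,0.126,0,-0.112,0],
    [1,0.213,0,0.126,0,-0.112,0],
    [1,0.213,0,0.126,0,-0.112,0],
    [1,0.213,0,0.126,0,-0.112,0],
    [1,0.213,0,0.126,0,-0.112,0],
    [1,0.213,0,0.126,0,-0.112,0],
    [1,0.213,0,0.126,0,-0.112,0],
    [1,0.213,0,0.126,0,-0.112,0],
    [1,0.213,0,0.126,0,-0.112,0],
    [1,0.213,0,0.126,0,-0.112,0],
    [1,0.213,0,0.126,0,-0.112,0],
    [1,0.213,0,0.126,0,-0.112,0],
    [1,0.213,0,0.126,0,-0.112,0],
    [1,0.213,0,0.126,0,-0.112,0],
    [1,0,0,0,0,0,0],
    [1,0,0,0,0,0,0]
  ]
}}

```text
time_s: 17.9
ee_pos: [0.4054, -0.1839, 0.0904]
eef_rot: [-2.024, 1.566, 1.47]
force: [0.2, 0.8, 0.5]
grip_width: 0.0941
grip_force: 0.0
```

```bash
python3 - <<'E'
from kin import *
from station import ctrl
T,o=now(ctrl);print(np.round(T,4),o["force"],o["time_s"])
p=np.array([.36025,-.2001,.0902]);t=np.array([.9379,.3468,0]);t/=np.linalg.norm(t);F2=horiz(np.arctan2(-t[1],-t[0]),False)
planc(T,mk(p-.010*t,F2),4)
E
```

```text
[[ 5.000e-04  3.452e-01 -9.385e-01  4.054e-01]
 [ 5.200e-03 -9.385e-01 -3.452e-01 -1.839e-01]
 [-1.000e+00 -4.700e-03 -2.300e-03  9.040e-02]
 [ 0.000e+00  0.000e+00  0.000e+00  1.000e+00]] [0.20889727 0.80918021 0.46296455] 17.9
4 x [0.001, -0.002, 0.29, -0.0, -0.001, 0.001]
  z 0.090..0.090 mid [ 0.364 -0.199  0.09 ]
  margin 0.31 speedfrac 0.25 end [ 0.3509 -0.2036  0.0902] q [-0.24  0.98  1.45 -0.73  2.14  1.12]
```

{"name": "move_arm", "arguments": {
  "increments": [
    [1,0,-0.002,0.29,0,-0.001,0.001],
    [1,0,-0.002,0.29,0,-0.001,0.001],
    [1,0,-0.002,0.29,0,0,0.001],
    [1,0,-0.002,0.29,0,0,0.001],
    [1,0,0,0,0,0,0],
    [1,0,0,0,0,0,0],
    [0.6,0,0,0,0,0,0],
    [0.6,0,0,0,0,0,0],
    [0.5,0,0,0,0,0,0],
    [0.5,0,0,0,0,0,0],
    [0.5,0,0,0,0,0,0]
  ],
  "force": 15
}}

```text
time_s: 19.0
ee_pos: [0.3511, -0.2031, 0.0904]
eef_rot: [0.024, 1.568, -2.763]
force: [1.0, 0.2, 0.2]
grip_width: 0.0658
grip_force: 15.0
```

```bash
python3 - <<'E'
from kin import *
from station import ctrl
T,o=now(ctrl);print(np.round(T,4),o["force"],o["time_s"],o["grip_width"],o["grip_force"])
A=T.copy();A[2,3]+=.12
planc(T,A,5)
Fd=tdown(0,0,.2)
B=tdown(0,-.12,.26);planc(A,B,16);planc(A,B,20)
A[2,3]+=.05;planc(A,B,18)
E
```

```text
[[-2.500e-03  3.469e-01 -9.379e-01  3.511e-01]
 [-1.000e-03 -9.379e-01 -3.469e-01 -2.031e-01]
 [-1.000e+00  1.000e-04  2.700e-03  9.040e-02]
 [ 0.000e+00  0.000e+00  0.000e+00  1.000e+00]] [0.98406443 0.20617815 0.24840588] 19.0 0.06578106533197921 14.997455924749374
5 x [-0.48, 0.0, 0.001, -0.0, -0.0, 0.0]
  z 0.114..0.210 mid [ 0.351 -0.203  0.162]
  margin 0.22 speedfrac 0.29 end [ 0.3511 -0.2031  0.2104] q [-0.24  0.77  1.49 -0.82  2.27  0.97]
16 x [0.204, -0.01, -0.329, -0.063, 0.083, -0.063]
  z 0.174..0.260 mid [ 0.476 -0.097  0.181]
  margin 0.24 speedfrac 0.46 end [0.5113 0.0018 0.26  ] q [-0.07  0.18  1.55  0.    1.42 -0.14]
20 x [0.165, -0.005, -0.262, -0.05, 0.067, -0.05]
  z 0.174..0.260 mid [ 0.474 -0.101  0.18 ]
  margin 0.24 speedfrac 0.37 end [0.5113 0.0018 0.26  ] q [-0.07  0.18  1.55  0.    1.42 -0.14]
18 x [0.227, 0.014, -0.252, -0.056, 0.074, -0.056]
  z 0.202..0.260 mid [ 0.469 -0.109  0.202]
  margin 0.19 speedfrac 0.39 end [0.5113 0.0018 0.26  ] q [-0.07  0.18  1.55  0.    1.42 -0.14]
```

{"name": "move_arm", "arguments": {
  "increments": [
    [0.5,-0.2,0,0,0,0,0],
    [0.5,-0.6,0,0,0,0,0],
    [0.5,-0.7,0,0,0,0,0],
    [0.5,-0.7,0,0,0,0,0],
    [0.5,-0.7,0,0,0,0,0],
    [0.5,-0.5,0,0,0,0,0]
  ],
  "force": 22
}}

```text
time_s: 19.6
ee_pos: [0.3513, -0.2028, 0.2629]
eef_rot: [1.026, 1.569, -1.761]
force: [0.0, -0.9, -2.9]
grip_width: 0.0656
grip_force: 22.0
```

{"name": "move_arm", "arguments": {
  "increments": [
    [0.5,0.227,0.014,-0.252,-0.056,0.074,-0.056],
    [0.5,0.227,0.014,-0.252,-0.056,0.074,-0.056],
    [0.5,0.227,0.014,-0.252,-0.056,0.074,-0.056],
    [0.5,0.227,0.014,-0.252,-0.056,0.074,-0.056],
    [0.5,0.227,0.014,-0.252,-0.056,0.074,-0.056],
    [0.5,0.227,0.014,-0.252,-0.056,0.074,-0.056],
    [0.5,0.227,0.014,-0.252,-0.056,0.074,-0.056],
    [0.5,0.227,0.014,-0.252,-0.056,0.074,-0.056],
    [0.5,0.227,0.014,-0.252,-0.056,0.074,-0.056],
    [0.5,0.227,0.014,-0.252,-0.056,0.074,-0.056],
    [0.5,0.227,0.014,-0.252,-0.056,0.074,-0.056],
    [0.5,0.227,0.014,-0.252,-0.056,0.074,-0.056],
    [0.5,0.227,0.014,-0.252,-0.056,0.074,-0.056],
    [0.5,0.227,0.014,-0.252,-0.056,0.074,-0.056],
    [0.5,0.227,0.014,-0.252,-0.056,0.074,-0.056],
    [0.5,0.227,0.014,-0.252,-0.056,0.074,-0.056],
    [0.5,0.227,0.014,-0.252,-0.056,0.074,-0.056],
    [0.5,0.227,0.014,-0.252,-0.056,0.074,-0.056],
    [0.5,0,0,0,0,0,0],
    [0.5,0,0,0,0,0,0]
  ]
}}

```text
time_s: 21.6
ee_pos: [0.5099, 0.0018, 0.2603]
eef_rot: [-3.141, -0.002, 1.652]
force: [-0.6, 1.2, -1.8]
grip_width: 0.066
grip_force: 22.0
```

```bash
python3 - <<'E'
from kin import *
from station import ctrl
T,o=now(ctrl);print(np.round(T,4),o["force"],o["time_s"],o["grip_width"],o["eef_rot"])
G=pose([.5019,.1206,.075],[np.pi,0,1.643])
H=G.copy();H[2,3]=.18;planc(T,H,8);planc(H,G,4)
E
```

```text
[[-8.100e-02  9.967e-01 -5.000e-04  5.099e-01]
 [ 9.967e-01  8.100e-02  2.000e-03  1.800e-03]
 [ 2.000e-03 -4.000e-04 -1.000e+00  2.603e-01]
 [ 0.000e+00  0.000e+00  0.000e+00  1.000e+00]] [-0.58686308  1.18803283 -1.76888398] 21.6 0.0659551499716758 [-3.14120669e+00 -1.98911221e-03  1.65191366e+00]
8 x [0.297, 0.003, 0.201, -0.0, -0.0, 0.001]
  z 0.180..0.250 mid [0.505 0.076 0.21 ]
  margin 0.87 speedfrac 0.19 end [0.5019 0.1206 0.18  ] q [ 0.16  0.25  1.65 -0.    1.25  0.09]
4 x [-0.0, 0.0, 0.525, 0.0, 0.0, 0.0]
  z 0.075..0.154 mid [0.502 0.121 0.101]
  margin 0.77 speedfrac 0.26 end [0.5019 0.1206 0.075 ] q [ 0.16  0.38  1.75 -0.    1.02  0.09]
```

{"name": "move_arm", "arguments": {
  "increments": [
    [0.5,0.3,0,0.2,0,0,0.001],
    [0.5,0.3,0,0.2,0,0,0.001],
    [0.5,0.3,0.01,0.2,0,0,0.001],
    [0.5,0.3,0.01,0.2,0,0,0.001],
    [0.5,0.3,0,0.2,0,-0.002,0.001],
    [0.5,0.3,0,0.2,0,0,0.001],
    [0.5,0.3,0,0.2,0,0,0.001],
    [0.5,0.28,0,0.2,0,0,0.002],
    [0.5,0,0,0.6,0,0,0],
    [0.5,0,0,0.6,0,0,0],
    [0.5,0,0,0.5,0,0,0],
    [0.5,0,0,0.4,0,0,0],
    [0.5,0,0,0.2,0,0,0],
    [0.5,0,0,0,0,0,0],
    [0.5,0,0,0,0,0,0],
    [0.5,0,0,0,0,0,0]
  ]
}}

```text
time_s: 23.2
ee_pos: [0.5027, 0.1218, 0.0667]
eef_rot: [3.139, -0.002, 1.645]
force: [-0.5, -0.5, -2.5]
grip_width: 0.066
grip_force: 22.0
```

```bash
python3 - <<'E'
from kin import *
from station import ctrl
T,o=now(ctrl);print(np.round(T,4),o["force"],o["moment"],o["time_s"],o["grip_width"],o["eef_rot"])
V=ctrl.camera("side");q=list(Q)
r=ctrl.cut_out("plate",V);m=r[0]["mask"].astype(np.uint8);print(r[0]["conf"],m.sum(),r[0]["centre"])
z0=T[2,3]+.010
print("expected centre",proj(V,[[T[0,3],T[1,3]+.0004,z0]]))
cv2.imwrite("pics/s6.png",cv2.resize(V["color"][200:340,230:390],(686,600),interpolation=cv2.INTER_CUBIC))
E
```

```text
[[-0.0737  0.9973  0.0026  0.5027]
 [ 0.9973  0.0737  0.0024  0.1218]
 [ 0.0022  0.0028 -1.      0.0667]
 [ 0.      0.      0.      1.    ]] [-0.54019239 -0.48528822 -2.52632541] [-0.04227173 -0.0550399  -0.06375707] 23.2 0.06603229496707497 [ 3.13879635e+00 -2.22817948e-03  1.64459789e+00]
0.63 1329 [277.9, 298.1]
expected centre [[302.7595805  269.11598548]]
```

View pics/s6.png

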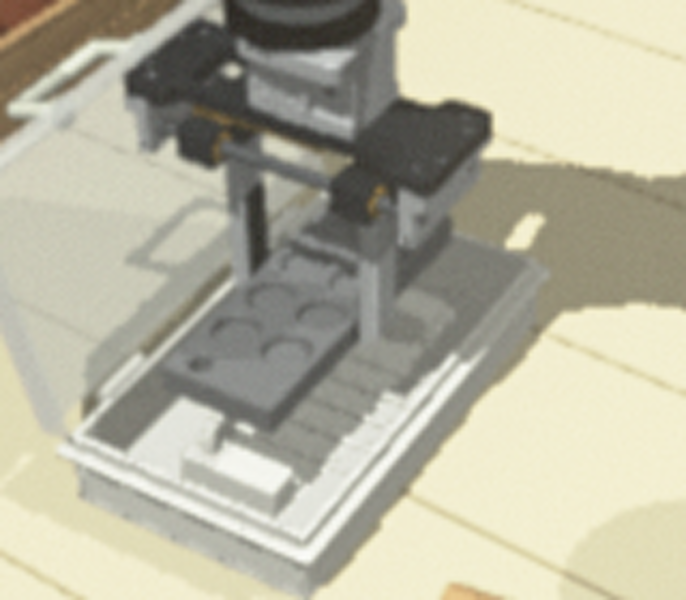

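{"name": "move_arm", "arguments": {
  "increments": [
    [0.5,-0.02,-0.012,0.2,0,0,-0.001],
    [0.5,0,0,0.2,0,0,0],
    [0.5,0,0,0.15,0,0,0],
    [0.5,0,0,0,0,0,0],
    [0.5,0,0,0,0,0,0]
  ]
}}

```text
time_s: 23.8
ee_pos: [0.5016, 0.1207, 0.038]
eef_rot: [3.141, -0.002, 1.646]
force: [-0.1, -0.9, -2.3]
grip_width: 0.0658
grip_force: 22.0
```

```bash
python3 - <<'E'
from kin import *
from station import ctrl
for i in range(3):
    T,o=now(ctrl);print(o["ee_pos"],o["eef_rot"],o["force"],o["moment"],o["time_s"]);ctrl.camera("side")
E
```

```text
[0.50157995 0.12066353 0.03796943] [ 3.14093499e+00 -2.18432298e-03  1.64567899e+00] [-0.11349569 -0.9102781  -2.31450233] [-0.04180578 -0.07081594 -0.01675721] 23.8
[0.50179309 0.12069936 0.03829002] [ 3.14024808e+00 -2.28702697e-03  1.64564484e+00] [-0.19470363 -0.20729027 -1.48603756] [-0.01280592 -0.14289726  0.03798943] 23.85
[0.50183715 0.12073175 0.03843929] [ 3.13996632e+00 -2.32180927e-03  1.64563957e+00] [ 0.35764792 -1.16156853 -2.47639416] [-0.04670781 -0.06853637  0.00144329] 23.9
```

{"name": "move_arm", "arguments": {
  "increments": [
    [0.5,0,0,0.05,0,0,0.002],
    [0.5,0,0,0.05,0,0,0],
    [0.5,0,0,0.04,0,0,0],
    [0.5,0,0,0,0,0,0]
  ]
}}

```text
time_s: 24.35
ee_pos: [0.5015, 0.1207, 0.0309]
eef_rot: [3.141, -0.002, 1.644]
force: [-0.0, -0.3, -2.8]
grip_width: 0.0657
grip_force: 22.0
```

{"name": "move_arm", "arguments": {
  "increments": [
    [0.5,0,0,0.04,0,0,0],
    [0.5,0,0,0.04,0,0,0],
    [0.5,0,0,0,0,0,0]
  ]
}}

```text
time_s: 24.65
ee_pos: [0.5015, 0.1207, 0.0269]
eef_rot: [3.141, -0.002, 1.644]
force: [-0.5, -0.5, -3.6]
grip_width: 0.066
grip_force: 22.0
```

{"name": "move_arm", "arguments": {
  "increments": [
    [0.5,0,0,0.04,0,0,0],
    [0.5,0,0,0.025,0,0,0],
    [0.5,0,0,0.01,0,0,0],
    [0.5,0,0,0,0,0,0]
  ]
}}

```text
time_s: 25.05
ee_pos: [0.5016, 0.1207, 0.0234]
eef_rot: [3.141, -0.002, 1.644]
force: [-0.3, 0.2, -2.9]
grip_width: 0.0658
grip_force: 22.0
```

{"name": "move_arm", "arguments": {
  "increments": [
    [0.5,0,0,0.015,0,0,0],
    [0.5,0,0,0.01,0,0,0],
    [0.5,0,0,0.01,0,0,0],
    [0.5,0,0,0,0,0,0]
  ]
}}

```text
time_s: 25.45
ee_pos: [0.5018, 0.1207, 0.0224]
eef_rot: [3.14, -0.002, 1.644]
force: [-2.9, 0.1, 7.1]
grip_width: 0.0657
grip_force: 22.0
```

{"name": "move_arm", "arguments": {
  "increments": [
    [0.72,0,0,-0.01,0,0,0],
    [0.8,0,0,0,0,0,0],
    [0.85,0,0,0,0,0,0],
    [0.85,0,0,0,0,0,0],
    [0.85,0,0,-0.2,0,0,0],
    [0.85,0,0,-0.6,0,0,0],
    [0.85,0,0,-0.9,0,0,0],
    [0.7,0,0,-1,0,0,0],
    [0.5,0,0,-1,0,0,0],
    [0.3,0,0,-1,0,0,0],
    [0.25,0,0,-0.7,0,0,0],
    [0.25,0,0,0,0,0,0]
  ]
}}

```text
time_s: 26.65
ee_pos: [0.5024, 0.1203, 0.298]
eef_rot: [3.132, -0.003, 1.644]
force: [0.4, -0.8, -0.6]
grip_width: 0.0433
grip_force: 0.0
```

```bash
python3 - <<'E'
from kin import *
from station import ctrl
T,o=now(ctrl);print(o["ee_pos"],o["eef_rot"],o["time_s"],o["grip_width"])
p,dd=look(ctrl,"side","plate",.5);m=dd["mask"].astype(np.uint8);print(dd["conf"],m.sum(),dd["centre"])
c=max(cv2.findContours(m,0,cv2.CHAIN_APPROX_NONE)[0],key=len)[:,0].astype(np.float32)
P=box(-.033,.033,-.09,.09,-.008,.008)
def res(q):
    Z=P+[0,0,q[3]]
    h=cv2.convexHull(proj(p,tw(q,Z)).astype(np.float32))
    return np.array([cv2.pointPolygonTest(h,(float(x),float(y)),True) for x,y in c])-.3
for fx in(0,1):
    f=(lambda v:res([*v,.032])) if fx else res
    s=least_squares(f,(Q if fx else [*Q,.032]),diff_step=1e-4,loss="soft_l1");print(s.x,np.abs(s.fun).mean())
cv2.imwrite("pics/s7.png",cv2.resize(p["color"][150:340,190:390],(632,600),interpolation=cv2.INTER_CUBIC))
# bar position for lid angle a
V,dl=look(ctrl,"side","lid_handle",.4,2)
for a in(1.8,1.85,1.9):print(a,tw(Q,lidpt(a,[[-.137,0,.052]])),proj(V,tw(Q,lidpt(a,[[-.137,-.034,.052],[-.137,.034,.052]]))).round(1).tolist())
E
```

```text
[0.50235689 0.12026662 0.29797493] [ 3.13172075e+00 -3.02646748e-03  1.64371875e+00] 26.65 0.04328706657370102
0.94 1763 [285.7, 303.7]
[0.51183175 0.10844365 0.07386782 0.0176829 ] 0.40627223958802844
[0.50197993 0.12041842 0.07752056] 0.5280849757420598
1.8 [[0.65463731 0.13294677 0.16810262]] [[254.3, 209.9], [235.7, 224.2]]
1.85 [[0.66059592 0.1333945  0.16386401]] [[252.5, 210.7], [233.9, 225.0]]
1.9 [[0.66633584 0.13382581 0.15933205]] [[250.7, 211.7], [232.1, 225.9]]
```

View pics/s7.png

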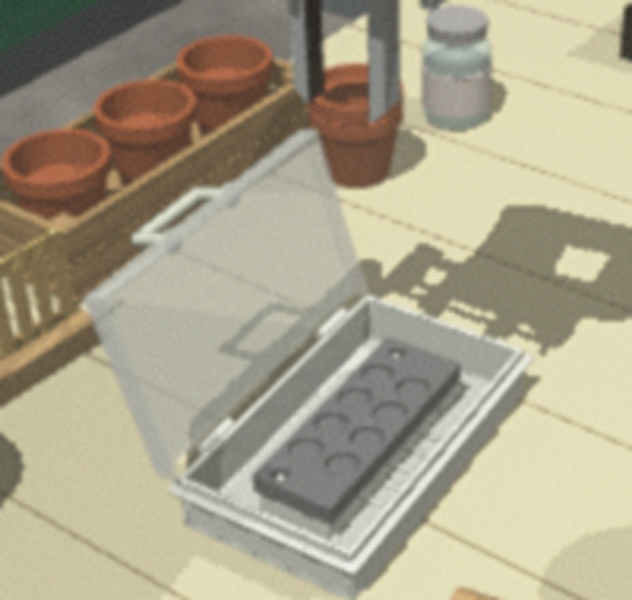

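{"name": "move_arm", "arguments": {
  "increments": [
    [0.25,0.05,0.8,0,0,0,0],
    [0.25,0.05,0.9,0,0,0,0],
    [0.25,0.05,0.9,0.2,0,0,0],
    [0.25,0,0.6,0.5,0,0,0],
    [0.25,0,0,0.6,0,0,0],
    [0.25,0,0,0.3,0,0,0],
    [0.25,0,0,0,0,0,0],
    [0.25,0,0,0,0,0,0],
    [0.25,0,0,0,0,0,0]
  ]
}}

```text
time_s: 27.75
ee_pos: [0.6607, 0.1395, 0.2137]
eef_rot: [3.139, -0.002, 1.644]
force: [0.1, 0.4, -0.1]
grip_width: 0.0235
grip_force: 0.0
```

{"name": "move_arm", "arguments": {
  "increments": [
    [0.25,-0.15,0.03,0.2,0,0,0],
    [0.25,0,0,0.4,0,0,0],
    [0.25,0,0,0.4,0,0,0],
    [0.25,0,0,0.23,0,0,0],
    [0.25,0,0,0,0,0,0],
    [0,0,0,0,0,0,0],
    [0,0,0,0,0,0,0],
    [0,0,0,0,0,0,0],
    [0,0,0,0,0,0,0]
  ],
  "force": 12
}}

```text
time_s: 28.65
ee_pos: [0.6631, 0.1322, 0.1519]
eef_rot: [3.138, -0.002, 1.644]
force: [1.3, 0.3, 3.3]
grip_width: 0.0095
grip_force: 12.0
```

Bar gripped; reverse the arc.

{"name": "move_arm", "arguments": {
  "increments": [
    [0,0,-0.23,-0.16,0,0,0],
    [0,0,-0.25,-0.14,0,0,0],
    [0,0,-0.26,-0.11,0,0,0],
    [0,0,-0.27,-0.09,0,0,0],
    [0,0,-0.28,-0.06,0,0,0],
    [0,0,-0.28,-0.03,0,0,0],
    [0,0,-0.29,-0.01,0,0,0],
    [0,0,-0.28,0.02,0,0,0],
    [0,0,-0.28,0.05,0,0,0],
    [0,0,-0.27,0.08,0,0,0],
    [0,0,-0.27,0.1,0,0,0]
  ]
}}

```text
time_s: 29.75
ee_pos: [0.5149, 0.1214, 0.1689]
eef_rot: [3.138, -0.002, 1.644]
force: [1.0, 0.2, -0.1]
grip_width: 0.0095
grip_force: 12.0
```

{"name": "move_arm", "arguments": {
  "increments": [
    [0,0,-0.25,0.13,0,0,0],
    [0,0,-0.24,0.15,0,0,0],
    [0,0,-0.22,0.18,0,0,0],
    [0,0,-0.21,0.2,0,0,0],
    [0,0,-0.19,0.22,0,0,0],
    [0,0,-0.16,0.23,0,0,0],
    [0,0,-0.07,0.12,0,0,0],
    [0,0,-0.07,0.13,0,0,0],
    [0,0,0,0,0,0,0]
  ]
}}

```text
time_s: 30.65
ee_pos: [0.4437, 0.1163, 0.0996]
eef_rot: [-3.14, -0.002, 1.644]
force: [-8.0, -1.4, 3.0]
grip_width: 0.0096
grip_force: 12.0
```

{"name": "move_arm", "arguments": {
  "increments": [
    [0,0,-0.06,0.05,0,0,0],
    [0,0,-0.04,0.06,0,0,0],
    [0,0,-0.03,0.04,0,0,0],
    [0,0,0,0,0,0,0]
  ]
}}

```text
time_s: 31.05
ee_pos: [0.4402, 0.1161, 0.0931]
eef_rot: [3.135, -0.003, 1.644]
force: [12.8, 0.9, -7.7]
grip_width: 0.0094
grip_force: 12.0
```

{"name": "move_arm", "arguments": {
  "increments": [
    [0,0,0.015,0.02,0,0,0],
    [0,0,0,0.03,0,0,0],
    [0,0,0,0,0,0,0]
  ]
}}

```text
time_s: 31.35
ee_pos: [0.4389, 0.116, 0.0899]
eef_rot: [3.141, -0.002, 1.644]
force: [-0.3, -0.9, -2.3]
grip_width: 0.0095
grip_force: 12.0
```

{"name": "move_arm", "arguments": {
  "increments": [
    [0,0,-0.01,0.02,0,0,0],
    [0,0,0,0.02,0,0,0],
    [0,0,0,0,0,0,0]
  ]
}}

```text
time_s: 31.65
ee_pos: [0.4381, 0.1159, 0.0879]
eef_rot: [3.141, -0.002, 1.644]
force: [-2.6, -0.7, -0.4]
grip_width: 0.0093
grip_force: 12.0
```

{"name": "move_arm", "arguments": {
  "increments": [
    [0,0,-0.012,0.02,0,0,0],
    [0,0,-0.01,0.02,0,0,0],
    [0,0,0,0,0,0,0]
  ]
}}

```text
time_s: 31.95
ee_pos: [0.4374, 0.1159, 0.086]
eef_rot: [3.14, -0.002, 1.644]
force: [-0.3, -0.5, -0.3]
grip_width: 0.01
grip_force: 12.0
```

{"name": "move_arm", "arguments": {
  "increments": [
    [0,0,-0.012,0.02,0,0,0],
    [0,0,-0.01,0.02,0,0,0],
    [0,0,0,0,0,0,0]
  ]
}}

```text
time_s: 32.25
ee_pos: [0.4366, 0.1158, 0.0841]
eef_rot: [3.14, -0.002, 1.644]
force: [3.8, -0.2, -2.4]
grip_width: 0.0092
grip_force: 12.0
```

{"name": "move_arm", "arguments": {
  "increments": [
    [0,0,0.005,0.02,0,0,0],
    [0,0,0,0.02,0,0,0],
    [0,0,0,0,0,0,0]
  ]
}}

```text
time_s: 32.55
ee_pos: [0.4367, 0.1159, 0.0829]
eef_rot: [3.14, -0.002, 1.644]
force: [-5.1, -1.8, 13.7]
grip_width: 0.0098
grip_force: 12.0
```

{"name": "move_arm", "arguments": {
  "increments": [
    [0.3,0,0,0,0,0,0],
    [0.4,0,0,0,0,0,0],
    [0.45,0,0,0,0,0,0],
    [0.45,0,0,0,0,0,0],
    [0.45,0,0,-0.2,0,0,0],
    [0.45,0,0,-0.7,0,0,0],
    [0.45,0,0,-1,0,0,0],
    [0.45,-0.5,0,-1,0,0,0],
    [0.45,-1,0,-0.5,0,0,0],
    [0.45,-1,0,0,0,0,0],
    [0.45,-1,0,0,0,0,0],
    [0.45,-1,0,0,0,0,0],
    [0.45,-0.8,0,0,0,0,0],
    [0.45,0,0,0,0,0,0],
    [0.45,0,0,0,0,0,0]
  ]
}}

```text
time_s: 34.05
ee_pos: [0.4549, -0.1413, 0.244]
eef_rot: [3.14, -0.002, 1.642]
force: [-0.3, 1.0, 0.6]
grip_width: 0.0424
grip_force: 0.0
```

```bash
sed 's/^q=s.x;print/q=s.x;print(q);print/;s/diff_step=1e-4,x_scale=\[.01,.01,.05,.05\]/diff_step=1e-4,x_scale=[.01,.01,.05,.05]/' fit.py > fit2.py; python3 fit2.py
python3 - <<'E'
from kin import *
from station import ctrl
o=ctrl.get_obs();print(o["ee_pos"],o["time_s"])
a=cv2.imread("pics/side0.png");p=ctrl.camera("side");b=p["color"];cv2.imwrite("pics/side9.png",b)
# compare patches: bystanders unchanged?
for k in("green_pot","marker_set","dibber","terracotta_pots","seed_jar"):
    r=ctrl.cut_out(k,p);print(k,[(d["conf"],np.round(d["centre"])) for d in r[:1]])
# handle shift start->end by template match
t=b[255:300,305:345]
t0=a[255:300,305:345];s=cv2.matchTemplate(b[245:310,295:355],t0,cv2.TM_CCOEFF_NORMED);print(cv2.minMaxLoc(s))
r=ctrl.cut_out("plate",p);print("plate",[(d["conf"],d["centre"]) for d in r[:1]])
E
```

```text
0.88 [245.0, 269.1] 6046
0.79 [286.7, 305.2] 6859
[0.5020104  0.1214952  0.07711862 0.01069194] 24.79241450634569 312 [-1.87416055  1.16100118] [ 0.08926983 -0.04020036]
[0.50199281 0.12150679 0.07683974 0.01008056] 24.806610099118913 312 [-1.88823879  1.19390942] [0.10825822 0.02692169]
[0.50199281 0.12150679 0.07683974 0.01008056]
bar [[0.43671713 0.11648113 0.09987837]]
[ 0.4551918  -0.13986826  0.24395465] 34.25
green_pot [(0.66, array([296., 152.]))]
marker_set [(0.67, array([252., 197.]))]
dibber [(0.69, array([280., 305.]))]
terracotta_pots [(0.74, array([189., 303.]))]
seed_jar [(0.73, array([170., 333.]))]
(-0.348885715007782, 0.8505113124847412, (20, 20), (10, 11))
plate []
```

```bash
python3 - <<'E'
from kin import *
from station import ctrl
a=cv2.cvtColor(cv2.imread("pics/side0.png"),6);p=ctrl.camera("side");b=cv2.cvtColor(p["color"],6)
up=lambda m:cv2.resize(m,None,fx=8,fy=8,interpolation=cv2.INTER_CUBIC)
for nm,(r0,r1,c0,c1) in dict(handle=(258,298,312,342),lidfrontleft=(300,340,260,320),dib=(330,415,310,380),traybase=(325,345,250,310)).items():
    s=cv2.matchTemplate(up(b[r0-6:r1+6,c0-6:c1+6]),up(a[r0:r1,c0:c1]),5);m=cv2.minMaxLoc(s);print(nm,m[1],(np.array(m[3])-48)/8)
for A in(0,.02,.05):print(A,proj(p,tw(Q,lidpt(A,[[-.137,0,.052],[-.145,.125,0]]))))
E
```

```text
handle 0.8281486630439758 [0.    0.875]
lidfrontleft 0.9225132465362549 [-0.125  0.125]
dib 0.8858317136764526 [0.    0.125]
traybase 0.9240797758102417 [-0.125  0.   ]
0 [[328.34296479 271.0605382 ]
 [301.29394656 326.09242175]]
0.02 [[327.91366061 269.93986359]
 [301.22876775 325.10000416]]
0.05 [[327.22724694 268.25361103]
 [301.08565022 323.58572666]]
```

{"name": "move_arm", "arguments": {
  "increments": [
    [0,0.9,0,0,0,0,0],
    [0,1,0,0,0,0,0],
    [0,1,0,0,0,0,0],
    [0,1,0,0.5,0,0,0],
    [0,0.9,0,0.8,0,0,0],
    [0,0.32,0,0.8,0,0,0],
    [0,0,0,0.4,0,0,0],
    [0,0,0,0,0,0,0],
    [0,0,0,0,0,0,0]
  ]
}}

```text
time_s: 35.55
ee_pos: [0.4379, 0.1016, 0.1294]
eef_rot: [3.14, -0.002, 1.643]
force: [-0.7, 0.4, 0.5]
grip_width: 0.0008
grip_force: 0.0
```

{"name": "move_arm", "arguments": {
  "increments": [
    [0,0.25,0,0.2,0,0,0],
    [0,0,0,0.2,0,0,0],
    [0,0,0,0.06,0,0,0],
    [0,0,0,0.04,0,0,0],
    [0,0,0,0,0,0,0]
  ]
}}

```text
time_s: 36.05
ee_pos: [0.4367, 0.1142, 0.1038]
eef_rot: [3.141, -0.002, 1.643]
force: [0.1, -0.9, -0.8]
grip_width: 0.0009
grip_force: 0.1
```

{"name": "move_arm", "arguments": {
  "increments": [
    [0,0,0,0.01,0,0,0],
    [0,0,0,0.01,0,0,0],
    [0,0,0,0.01,0,0,0],
    [0,0,0,0,0,0,0]
  ]
}}

```text
time_s: 36.45
ee_pos: [0.4369, 0.1142, 0.1033]
eef_rot: [3.14, -0.002, 1.643]
force: [-7.4, -1.6, 16.2]
grip_width: 0.0008
grip_force: 8.0
```

{"name": "move_arm", "arguments": {
  "increments": [
    [0,0,0,-0.1,0,0,0],
    [0,0,0,-0.6,0,0,0],
    [0,0,0,-1,0,0,0],
    [0,0,0,-0.8,0,0,0],
    [0,0,0,0,0,0,0],
    [0,0,0,0,0,0,0]
  ]
}}

```text
time_s: 37.05
ee_pos: [0.4367, 0.1139, 0.2273]
eef_rot: [3.139, -0.002, 1.644]
force: [-0.1, 0.2, -0.9]
grip_width: 0.0006
grip_force: 0.0
```

```bash
python3 -c "
from station import ctrl
print(ctrl.get_obs()['ee_pos']);print(ctrl.hand_in())"
```

```text
[0.43667087 0.11394133 0.2273168 ]
the job is handed in; nothing more can be done
None
```

The plate is back on both pins with its wells up, the lid is shut (a light press on the handle met the shut height), and the job was handed in at about 37 s; no judging result was shown.

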